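# Clamp the modules on the preheater and start it

## Task

Open the vise by its quick-release lever as far as needed and lay every circuit-board module that is out on the mat flat on the heated bed between the vise's jaws, in one row along the vise's centre line, each with its long side across the vise. Then squeeze the lever again, slide the jaw up to the row, let go, and turn the crank clockwise until the whole row is firmly clamped between both jaws. Last, with everything still clamped, start the heater on the key panel: counting from the key nearest the vise, press the first key, then the third, then the second, each fully down and one at a time; do not press the fourth, and leave the jar, dish and screwdriver alone.

Things in the scene. Friction and masses are not known exactly. Their poses are not given: they have to be found in the camera images.
- vise: Heated bed with a quick-release vise, bolted down: grey slab 140 (x) x 265 (y) x 25 mm high. Origin on the bench; x = 0 is the centre line of both jaws; the slab reaches x = -70..70, y = -145..120 mm. Its y axis is the vise's axis and points from the crank end to the fixed jaw; z up; the bed's flat top is at z = 25 mm.
- fixed_jaw: Fixed aluminium jaw on the bed at the vise's +y end, 44 mm wide (vise x) x 25 x 50 mm high above the bed. Origin at the foot of its clamping face (vise y = 95 mm); the block lies on the +y side of it; axes as the vise's.
- jaw: Moving aluminium jaw plate, 44 mm wide, 12 mm thick, 50 mm high, 1 mm above the bed, carried 10 mm in front of the carriage on spring washers (gives 1 mm per 6 N, 6 mm at most). Unloaded its face is at vise y = -70 mm + carriage + 2.5 mm per rad of crank. Origin in the middle of its clamping face, which looks along vise +y; axes as the vise's.
- carriage (a joint): Sliding carriage of the vise, m: 0 fully open (165 mm between the jaw faces with the screw wound back), grows to 0.115 as it slides to vise +y (closing). Held fast by a half-nut (it seats every 5 mm, so the carriage may shift up to 2.5 mm when the lever is let go) unless the release lever is squeezed; then it slides with a few newtons either way and carries jaw, lever and crank along.
- squeeze (a point): The point to pinch: 106 mm above the bench, midway between lever and grip plate when the lever is fully squeezed; axes as the vise's. Fingers come down outside both plates and close along vise x. The fixed grip plate's outer face is 20 mm to vise +x of it; the lever's outer face is 32 mm to -x at rest, about 20 mm when squeezed fully.
- release_lever (a joint): Quick-release lever, rad: 0 at rest, 0.24 squeezed fully towards the grip plate (about 10 N there); springs back when let go. From about 0.15 the half-nut is clear and the carriage slides. Lever and grip plate are upright steel plates 26 mm long (vise y), 5 mm thick, tops 119 mm above the bench, either side of the carriage block (24 mm wide, top 93 mm).
- crank (a joint): Clamping screw's crank, rad: 0 wound back (pin straight up), grows to 7.5 turning clockwise seen from the crank end (pin's top moves to vise +x). Each rad advances the jaw 2.5 mm from the carriage. Friction about 0.12 N m; stays where left. From first contact about 1 to 2 rad more makes it tight (it gets harder to turn).
- crank_pin (a point): Middle of the crank's black handle pin: diameter 12 mm, 44 mm long along vise y, 24 mm from the screw's axis (which runs along vise y at vise x = 0, 78 mm above the bench). It can be pinched from above, fingers closing along vise x, and carried round the circle without turning the tool; the pin may turn in the fingers.
- panel: Heater key panel, fixed: black box 85 (x) x 140 (y) x 30 mm high with a display along its +x side and one row of four round keys along its y axis. Origin at the centre of its underside.
- key0_top (a point): Centre of the top of the key nearest the vise (first; on its +y end); round, 20 mm across; keys are 32 mm apart.
- key0 (a joint): Travel of the key nearest the vise (first; on its +y end), m: 0 up, 0.005 fully down at about 4 N; springs back.
- module0: Circuit-board module on a finned heat sink, a block 50 (its x) x 30 (its y) x 18 mm high, about 90 g. Origin at the centre of its underside. Starts flat on the bench; may be absent (None). All modules are alike.
- key1_top (a point): Centre of the top of the key second from the vise; round, 20 mm across; keys are 32 mm apart.
- key1 (a joint): Travel of the key second from the vise, m: 0 up, 0.005 fully down at about 4 N; springs back.
- module1: Circuit-board module on a finned heat sink, a block 50 (its x) x 30 (its y) x 18 mm high, about 90 g. Origin at the centre of its underside. Starts flat on the bench; may be absent (None). All modules are alike.
- key2_top (a point): Centre of the top of the key third from the vise; round, 20 mm across; keys are 32 mm apart.
- key2 (a joint): Travel of the key third from the vise, m: 0 up, 0.005 fully down at about 4 N; springs back.
- module2: Circuit-board module on a finned heat sink, a block 50 (its x) x 30 (its y) x 18 mm high, about 90 g. Origin at the centre of its underside. Starts flat on the bench; may be absent (None). All modules are alike.
- key3_top (a point): Centre of the top of the key farthest from the vise (fourth; not used); round, 20 mm across; keys are 32 mm apart.
- key3 (a joint): Travel of the key farthest from the vise (fourth; not used), m: 0 up, 0.005 fully down at about 4 N; springs back.
- module3: Circuit-board module on a finned heat sink, a block 50 (its x) x 30 (its y) x 18 mm high, about 90 g. Origin at the centre of its underside. Starts flat on the bench; may be absent (None). All modules are alike.
- paste_jar: Bystander: jar 54 mm across, 50 mm high. Leave alone.
- dish: Bystander: steel dish 80 mm across, 30 mm high. Leave alone.
- driver: Bystander: screwdriver lying on the bench. Leave alone.
Things that resemble listed ones, but are neither listed nor needed, are in the scene too. Of the things shaped like the panel, the black one is meant.

How it is judged:
On the way, in this order (a step that is already met when the one before it is completed fails the run):
1. all modules lie in the vise, flat, in a row between the jaws (x of module0 in the frame of vise between -0.014 and 0.014 m and z of module0 in the frame of vise between 0.02 and 0.031 m and y of each of module0, module1, module2, module3 in the frame of jaw above 0.008 m and y of each of module0, module1, module2, module3 in the frame of fixed_jaw below -0.008 m and angle between each of module0, module1, module2, module3's own z axis and vertical below 0.12 rad and angle between the x axis of each of module0, module1, module2, module3 and the x axis of vise, either way round below 0.2 rad and x of module1 in the frame of vise between -0.014 and 0.014 m and z of module1 in the frame of vise between 0.02 and 0.031 m and x of module2 in the frame of vise between -0.014 and 0.014 m and z of module2 in the frame of vise between 0.02 and 0.031 m and x of module3 in the frame of vise between -0.014 and 0.014 m and z of module3 in the frame of vise between 0.02 and 0.031 m and contact force between the fingers and anything else below 0.5 N), for 0.2 s.
2. with the release lever squeezed the jaw is slid up to the row (value of joint release_lever above 0.1 rad and value of joint carriage above 0.03 m and y of any of module0, module1, module2, module3 in the frame of jaw below 0.027 m), for 0.05 s.
3. lever let go and the screw turned: the row is clamped tight between both jaws (x of module0 in the frame of vise between -0.014 and 0.014 m and z of module0 in the frame of vise between 0.02 and 0.031 m and y of each of module0, module1, module2, module3 in the frame of jaw above 0.008 m and y of each of module0, module1, module2, module3 in the frame of fixed_jaw below -0.008 m and angle between each of module0, module1, module2, module3's own z axis and vertical below 0.12 rad and angle between the x axis of each of module0, module1, module2, module3 and the x axis of vise, either way round below 0.2 rad and x of module1 in the frame of vise between -0.014 and 0.014 m and z of module1 in the frame of vise between 0.02 and 0.031 m and x of module2 in the frame of vise between -0.014 and 0.014 m and z of module2 in the frame of vise between 0.02 and 0.031 m and x of module3 in the frame of vise between -0.014 and 0.014 m and z of module3 in the frame of vise between 0.02 and 0.031 m and contact force between each of jaw, fixed_jaw and anything else above 6 N and value of joint release_lever below 0.08 rad and value of joint crank above 0.4 rad), for 0.3 s.
4. key first from the vise pressed alone, row clamped (value of joint key0 above 0.0035 m and value of joint each of key1, key2, key3 below 0.0015 m and contact force between each of jaw, fixed_jaw and anything else above 6 N and value of joint release_lever below 0.08 rad), for 0.1 s.
5. key third from the vise pressed alone, row clamped (value of joint key2 above 0.0035 m and value of joint each of key0, key1, key3 below 0.0015 m and contact force between each of jaw, fixed_jaw and anything else above 6 N and value of joint release_lever below 0.08 rad), for 0.1 s.
6. key second from the vise pressed alone, row clamped (value of joint key1 above 0.0035 m and value of joint each of key0, key2, key3 below 0.0015 m and contact force between each of jaw, fixed_jaw and anything else above 6 N and value of joint release_lever below 0.08 rad), for 0.1 s.
At the end, for the whole second after the job is handed in: Every present module lies flat on the bed between the jaws, within 14 mm of the vise's centre line and 0.2 rad of square, both jaws press the row with more than 6 N, the lever is released, the crank has been turned at least 0.4 rad and all keys are up (all of step 3 and value of joint each of key0, key1, key2, key3 below 0.0015 m); the robot touches nothing.
It fails at once if the fourth key is pressed (value of joint key3 above 0.002 m).
It fails at once if the paste_jar is disturbed (distance of paste_jar from where it was at the start of the episode above 0.03 m).
It fails at once if the dish is disturbed (distance of dish from where it was at the start of the episode above 0.03 m).
It fails at once if the driver is disturbed (distance of driver from where it was at the start of the episode above 0.03 m).
Of module0, module1, module2, module3 only 2 to 4 are there at a start; the rules pass over those that are not, and their reading is None.
At some moment in a run one of module0, module1, module2, module3 may be knocked a few centimetres aside while the robot is not near it.
Once in a run the grip may slacken for a moment while it holds something.
It also fails if it takes over 208 s, if anything falls off the work surface, if the arm or the gripper's body presses on something with over 40 N, if the wrist force passes 120 N, or if a joint passes its speed limit or range.

## Robot

A 7-joint arm with a two-finger parallel gripper is mounted at the origin on the work surface. World frame = base frame: x ahead of the robot, y to its left, z up, the work surface at z = 0. Lengths are in m, angles in rad, forces in N, time in s.
With the tool pointing down it reaches from about 0.425 to 1.025 m from the base axis. Payload 9.4 kg.
Tool frame: the origin (TCP) lies on the centre line of the jaws, within the pads' length; the fingertips stand 14 mm ahead of it and the grasp point (between the pads) lies 5 mm behind it; x points along the fingers, y is the direction in which the jaws open and shut, and the axes are right-handed (so a half turn about x gives the same grasp; the last joint's range is limited). The gripper opens to 85 mm and grips with 20 to 120 N. Pads are 22 mm wide; open, the fingers measure 114 mm over their backs; the gripper's body (76 mm by 85 mm) begins 54 mm behind the grasp point. The pads swing forward as they close: fully open they stand 13 mm farther back than shut.
Start: joints at [1.223, 0.599, -0.003, 1.599, 0.002, 0.943, -0.08], TCP at [0.194, -0.699, 0.245] pointing down, gripper open.
Joint ranges: [-2.57, 2.57], [-0.35, 1.97], [-1.29, 1.29], [0.11, 2.56], [-1.05, 4.19], [0.11, 1.86], [-2.63, 2.63]. Speed limits (rad/s): [2.22, 2.22, 3.01, 3.01, 3.14, 3.14, 3.14].

## Interface

Orientations are given as a 3x3 rotation matrix whose columns are the frame's x, y, z axes.
In Python, from station import ctrl gives the robot as it stands. The module is installed in compiled form; this text tells all that it offers.
- The arm moves only by the tool move_arm, never from a script. Its argument "commands" is one flat list of numbers, 7 for each row, row after row: the shift along the tool's x, y, z in mm, then the turn, a rotation vector about the tool's x, y, z in rad, then the finger opening in mm, from 0 to 85.4. In form: [x, y, z, rx, ry, rz, hand, x, y, z, rx, ry, rz, hand, ...]. A call has exactly 5 rows; each row is the pose to reach, as a shift and turn from the pose commanded when the call began, along the tool's axes at that moment; what a row does not reach only later rows make up. A row lasts 1/8 s, in which the tool goes at most 62.5 mm and 10.7 degrees, less where a joint would pass 70% of its speed; a pose out of reach is approached as far as the arm can. A call with a gripper value outside its range is refused whole. The fingers move at their own pace and stop on an object; "grip_force" is the grip in N (left out, the last holds). Time passes only in rows, so rows that repeat a pose let the fingers close, or fill a call up. It gives the time, the measured TCP pose, the force and the opening at its end, in the units of the state.
- ctrl.observe(): the state, without advancing time (a new reading comes with each control period).
- ctrl.capture(name): name is "scene" or "top" or "wrist"; returns a dict with "image" (420x560x3 uint8, red, green, blue), "camera_matrix" (3x3 intrinsics, pixels), "distortion" ([k1, k2, p1, p2, k3] as OpenCV has them; the pictures are not rectified), "position" and "orientation" of the camera in the world. Camera axes: x right, y down, z forward; pixel columns grow to the right and rows downward; lengths in m; the calibration is good to about 2 mm. A picture is of the moment at which its call begins. There is no depth.
- ctrl.job_done(): hands the job in, once; it reports no verdict.
The state is a dict: "time": time; "joints": joint angles; "qd": joint speeds; "joint_torque": joint torques, N m; "position": TCP position; "eef_rot": TCP orientation; "contact_force": force on the tool from outside, world axes, zero at the start; "ft_torque": the same for the moment, N m; "grip_width": finger opening in m.
Only numpy, scipy, OpenCV 4.12 (cv2) and the standard library are available. Lean on these libraries where they do the work, as an engineer would, in place of code of your own. Each camera call takes 0.05 s, during which the arm holds its last target. There are 200 camera calls.

## Working session

There is one attempt and no reset: what is moved stays moved. The work goes in short steps, Python scripts to look and compute and a tool call to move; the robot and the scene stay as the last step left them, time stands still between calls to the robot, and variables do not carry over. Pictures are saved under pics/ and viewed, about 12 in all and at most 16, crops included, and the job is handed in when it is done.

Besides the shell and the picture viewer there is one more tool, called after "Request:" as name(argument=value, ...) on one line, values as JSON. move_arm: Moves the arm, as the interface text tells. Its arguments: {"type":"object","properties":{"commands":{"type":"array"},"grip_force":{"type":"number"}},"required":["commands"]}

```bash
mkdir -p pics; python3 - <<'E'
from station import ctrl
import cv2,json,numpy as np
s=ctrl.observe(); print(s)
for n in("scene","top"):
    c=ctrl.capture(n); cv2.imwrite(f"pics/{n}0.png",c["image"][:,:,::-1]); print(n,c["camera_matrix"],c["distortion"],c["position"],c["orientation"])
E
```

```text
{'time': 0.0, 'joints': array([ 1.22329192,  0.6001268 , -0.00254183,  1.6001372 ,  0.00183517,
        0.94289986, -0.07974522]), 'qd': array([ 0.00031083, -0.00124807,  0.00089463, -0.00076652, -0.00084634,
        0.00216477, -0.00152642]), 'joint_torque': array([-4.85314758e-04, -7.76448941e+01,  1.56350356e+00, -2.58009696e+01,
        1.21631770e-02,  8.80038278e-03,  6.11787698e-06]), 'position': array([ 0.19379702, -0.69814747,  0.24441314]), 'eef_rot': array([[-5.84036238e-04,  2.67634124e-01, -9.63520438e-01],
       [ 1.45699398e-03, -9.63519352e-01, -2.67634706e-01],
       [-9.99998768e-01, -1.56015184e-03,  1.72788909e-04]]), 'contact_force': array([-0.7047902 , -0.24567571, -0.13807535]), 'ft_torque': array([ 0.03216497, -0.05502631, -0.00545228]), 'grip_width': 0.0853461349892114}
scene [[488.85105931   0.         276.84598782]
 [  0.         488.85105931 211.55249711]
 [  0.           0.           1.        ]] [0.03691763 0.         0.         0.         0.        ] [1.11396127 0.73491286 0.75674148] [[-0.8137731   0.32132666 -0.48427524]
 [ 0.58103531  0.46857296 -0.66546025]
 [ 0.01308816 -0.82291467 -0.56801421]]
top [[425.08283216   0.         281.7502852 ]
 [  0.         425.08283216 204.61349291]
 [  0.           0.           1.        ]] [-0.13103262  0.          0.          0.          0.        ] [ 0.41582678 -0.02408345  1.19154656] [[-0.00384256 -0.99319273  0.11641925]
 [-0.99997661  0.0031577  -0.00606652]
 [ 0.00565761 -0.11643983 -0.99318163]]
```

View pics/scene0.png

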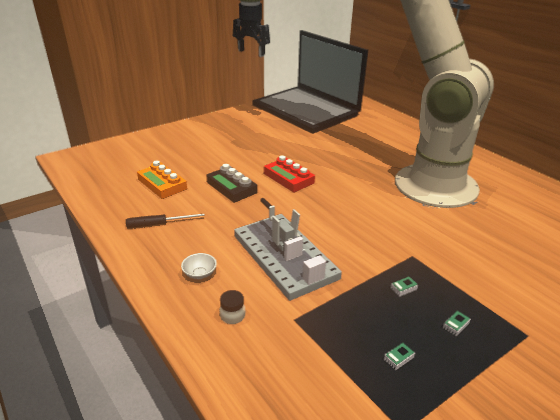

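View pics/top0.png

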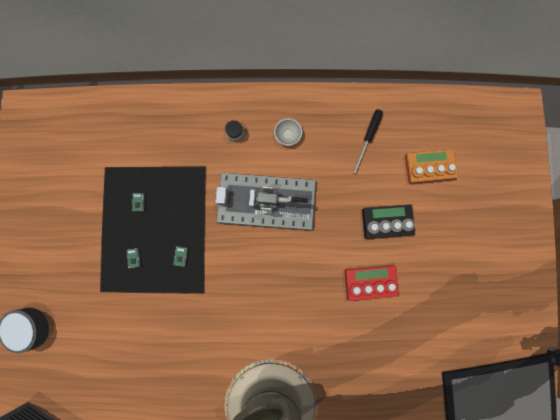

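Three green modules on the black mat: in the top view at (138,202), (133,258) and (180,257). The vise runs (218..316, 175..230) with the fixed jaw to the left (world +y). The black panel is at (388,222).

```bash
cat > h.py <<'E'
import numpy as np, cv2
from scipy.spatial.transform import Rotation as R
from station import ctrl
def ray(c,px):
    p=cv2.undistortPoints(np.float64(px).reshape(-1,1,2),c["camera_matrix"],np.float64(c["distortion"])).reshape(-1,2)
    return np.c_[p,np.ones(len(p))]@np.array(c["orientation"]).T
def plane(c,px,z):
    d=ray(c,px);o=np.array(c["position"]);return o+d*((z-o[2])/d[:,2])[:,None]
def proj(c,P):
    O=np.array(c["orientation"]);Rc=O.T;t=-Rc@np.array(c["position"])
    return cv2.projectPoints(np.float64(P).reshape(-1,1,3),cv2.Rodrigues(Rc)[0],t,c["camera_matrix"],np.float64(c["distortion"]))[0].reshape(-1,2)
def mask(img,kind):
    h=cv2.cvtColor(img,cv2.COLOR_RGB2HSV);H,S,V=cv2.split(h)
    m={"green":(H>50)&(H<95)&(S>70)&(V>30),"grey":(S<60)&(V>60),"module":(H>50)&(H<95)&(S>40)&(V>40)|(S<50)&(V>90)}[kind]
    return m.astype(np.uint8)
def blobs(m,a0,a1):
    cs=cv2.findContours(m,cv2.RETR_EXTERNAL,cv2.CHAIN_APPROX_NONE)[0]
    return [c for c in cs if a0<cv2.contourArea(c)<a1]
def go(pos,yaw,s=None):
    """shift(mm), turn(rad) from measured pose to TCP at pos, tool down, tool y at world yaw"""
    s=s or ctrl.observe(); Rm=s["eef_rot"]
    y=np.array([np.cos(yaw),np.sin(yaw),0]);x=np.array([0,0,-1.]);T=np.c_[x,y,np.cross(x,y)]
    return np.round(Rm.T@(np.array(pos)-s["position"])*1e3,1),np.round(R.from_matrix(Rm.T@T).as_rotvec(),3)
def snap(n,f=None):
    c=ctrl.capture(n)
    if f: cv2.imwrite("pics/"+f,c["image"][:,:,::-1])
    return c
E
python3 - <<'E'
from h import *
c=snap("top");im=c["image"]
for b in blobs(mask(im,"green"),20,2000):
    (u,v),wh,a=cv2.minAreaRect(b);print("green",np.round([u,v,*wh,a],1),plane(c,[[u,v]],.018).round(3))
m=mask(im,"grey");m=cv2.morphologyEx(m,cv2.MORPH_CLOSE,np.ones((5,5)))
for b in blobs(m[:330],300,9000):
    r=cv2.minAreaRect(b);print("grey",np.round(r[0]+r[1]+(r[2],),1),plane(c,cv2.boxPoints(r),.025)[:,:2].round(3).tolist())
w=snap("wrist");print("wrist cam offset tool",ctrl.observe()["eef_rot"].T@(w["position"]-ctrl.observe()["position"]),ctrl.observe()["eef_rot"].T@w["orientation"],w["camera_matrix"][0],w["distortion"])
E
```

```text
green [371.2 274.    6.4  30.2  85. ] [[ 0.36  -0.277  0.018]]
green [179.5 256.6   9.4  14.8   9.5] [[0.41  0.252 0.018]]
green [132.1 258.2  15.6   9.4  84.3] [[0.404 0.386 0.018]]
green [388.2 212.2   9.   32.1  85.6] [[ 0.531 -0.329  0.018]]
green [136.5 203.5  13.    9.   90. ] [[0.558 0.378 0.018]]
green [431.1 156.6   5.9  27.9  84.8] [[ 0.691 -0.461  0.018]]
grey [ 17.5 319.5  19.   35.   90. ] [[0.248, 0.784], [0.254, 0.67], [0.2, 0.67], [0.193, 0.784]]
grey [390.4 223.3  46.   23.9   6.9] [[0.475, -0.264], [0.541, -0.274], [0.524, -0.403], [0.458, -0.392]]
grey [264.6 201.1  98.9  50.2   4.5] [[0.504, 0.158], [0.645, 0.149], [0.622, -0.127], [0.482, -0.114]]
grey [288. 132.  26.  28.  90.] [[0.798, -0.01], [0.798, -0.09], [0.722, -0.089], [0.722, -0.01]]
grey [288.3  94.6 569.3 112.3  10.1] [[0.881, 0.841], [1.27, 0.834], [0.915, -0.969], [0.564, -0.853]]
wrist cam offset tool [-0.12662385 -0.00136405 -0.07155793] [[-8.36374298e-04 -2.85910342e-01  9.58256008e-01]
 [ 9.99999445e-01 -8.52591860e-04  6.18424512e-04]
 [ 6.40187309e-04  9.58255994e-01  2.85910896e-01]] [307.61815686   0.         287.72163588] [-0.02076094  0.          0.          0.          0.        ]
```

```bash
python3 - <<'E'
from h import *
print(go((.55,.08,.36),-.08))
E
```

```text
(array([-114.7, -654.8, -551.4]), array([-1.22e+00, -1.00e-03,  1.00e-03]))
```

Request:
move_arm(commands=[-8,-44,-37,-0.08,0,0,85,-16,-88,-74,-0.16,0,0,85,-24,-132,-111,-0.24,0,0,85,-31,-176,-148,-0.32,0,0,85,-38,-218,-184,-0.41,0,0,85])

```text
time: 0.82
position: [0.3135, -0.4374, 0.2836]
eef_rot: [[0.0, 0.632, -0.775], [-0.0, -0.775, -0.632], [-1.0, 0.0, 0.0]]
contact_force: [1.3, 0.5, 0.0]
grip_width: 0.0852
```

Request:
move_arm(commands=[-8,-25,-51,-0.08,0,0,85,-16,-50,-102,-0.16,0,0,85,-24,-76,-153,-0.24,0,0,85,-31,-101,-204,-0.32,0,0,85,-38,-126,-256,-0.41,0,0,85])

```text
time: 1.45
position: [0.433, -0.1786, 0.3217]
eef_rot: [[0.0, 0.888, -0.46], [-0.0, -0.46, -0.888], [-1.0, 0.001, 0.0]]
contact_force: [0.7, -0.3, -0.2]
grip_width: 0.0851
```

Request:
move_arm(commands=[-8,-3,-57,-0.08,0,0,85,-16,-6,-114,-0.16,0,0,85,-24,-9,-171,-0.24,0,0,85,-31,-12,-228,-0.32,0,0,85,-38,-14,-285,-0.41,0,0,85])

```text
time: 2.08
position: [0.5522, 0.0806, 0.3596]
eef_rot: [[0.0, 0.998, -0.067], [-0.0, -0.067, -0.998], [-1.0, 0.0, 0.0]]
contact_force: [0.7, 0.1, 0.2]
grip_width: 0.085
```

```bash
python3 - <<'E'
from h import *
s=ctrl.observe();print(s["time"],s["position"],s["joints"].round(2))
c=snap("wrist","w1.png")
import pickle;pickle.dump(c,open("w1.pkl","wb"))
E
```

```text
2.075 [0.55220659 0.08059118 0.35961492] [ 0.17  0.33 -0.55  1.82  0.2   1.05 -0.53]
```

View pics/w1.png

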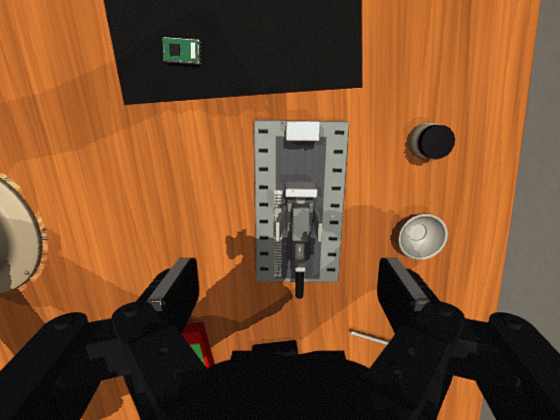

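Wrist view: the slab's corners lie at about (255,121), (348,121), (339,281) and (257,281). The fixed jaw is at (302,131), the moving jaw at (301,188), and the lever and grip plates are either side of the carriage at (300,230).

```bash
python3 - <<'E'
from h import *
import pickle;c=pickle.load(open("w1.pkl","rb"));im=c["image"]
h=cv2.cvtColor(im,cv2.COLOR_RGB2HSV)
m=((h[:,:,1]<70)&(h[:,:,2]>35)).astype(np.uint8)
m[:, :235]=0;m[:,365:]=0;m[:110]=0;m[292:]=0
m=cv2.morphologyEx(m,cv2.MORPH_CLOSE,np.ones((9,9)))
m=cv2.morphologyEx(m,cv2.MORPH_OPEN,np.ones((15,15)))
b=max(blobs(m,1000,1e6),key=cv2.contourArea)
# world points on top plane, then rectangle
P=plane(c,b.reshape(-1,2).astype(float),.025)[:,:2]
r=cv2.minAreaRect(np.float32(P*1000));print(r)
pts=b.reshape(-1,2);lo=np.median(P[np.abs(pts[:,1]-pts[:,1].min())<=1],0)
# side lines: contour points in mid rows
L=[];Rr=[]
for row in range(150,260,5):
    xs=np.where(m[row])[0];L.append((xs[0]-.5,row));Rr.append((xs[-1]+.5,row))
Lw=plane(c,L,.025)[:,:2];Rw=plane(c,Rr,.025)[:,:2]
for q in(Lw,Rw):
    k=np.polyfit(q[:,1],q[:,0],1);print("side x=%.4f*y+%.4f"%tuple(k))
ysT=[np.where(m[:,u])[0][0]-.5 for u in range(265,340,5)];ysB=[np.where(m[:,u])[0][-1]+.5 for u in range(265,335,5)]
print("top y",plane(c,list(zip(range(265,340,5),ysT)),.025)[:,1].round(4));print("bot y",plane(c,list(zip(range(265,335,5),ysB)),.025)[:,1].round(4))
# white jaws
w=((h[:,:,1]<30)&(h[:,:,2]>190)).astype(np.uint8);w[:,:270]=0;w[:,335:]=0;w[:115]=0;w[215:]=0
for q in blobs(w,80,2000):
    x,y,ww,hh=cv2.boundingRect(q);print("white",x,y,ww,hh,plane(c,[[x-.5,y-.5],[x+ww-.5,y-.5],[x-.5,y+hh-.5],[x+ww-.5,y+hh-.5]],.0755).round(4).tolist())
cv2.imwrite("pics/w1z.png",cv2.resize(im[110:300,230:370,::-1],None,fx=4,fy=4,interpolation=cv2.INTER_CUBIC)[:600])
E
```

```text
((563.416748046875, 13.778213500976562), (261.5992736816406, 137.7682342529297), 85.19115447998047)
side x=0.0852*y+0.4932
side x=0.0815*y+0.6315
top y [0.1489 0.1484 0.1479 0.146  0.1455 0.145  0.1445 0.144  0.1435 0.143
 0.1426 0.1421 0.1416 0.1411 0.1406]
bot y [-0.1121 -0.1127 -0.1133 -0.1139 -0.1144 -0.115  -0.1156 -0.1162 -0.1186
 -0.1192 -0.1198 -0.1204 -0.121  -0.1216]
white 286 189 31 8 [[0.546, 0.0566, 0.0755], [0.5884, 0.0537, 0.0755], [0.5452, 0.0453, 0.0755], [0.5879, 0.0424, 0.0755]]
white 287 122 33 18 [[0.5535, 0.1451, 0.0755], [0.596, 0.1422, 0.0755], [0.5519, 0.1223, 0.0755], [0.5951, 0.1194, 0.0755]]
```

View pics/w1z.png

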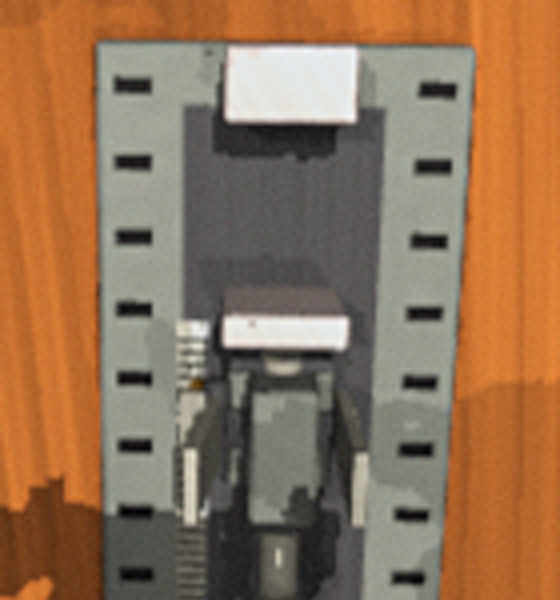

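```bash
cat >> h.py <<'E'
PSI=-0.083;O=np.array([.5648,.0262]);EX=np.array([np.cos(PSI),np.sin(PSI)]);EY=np.array([-np.sin(PSI),np.cos(PSI)])
def v2w(x,y): return O+x*EX+y*EY
def w2v(p): d=np.array(p)[...,:2]-O; return np.c_[d@EX,d@EY]
E
python3 - <<'E'
from h import *
import pickle;c=pickle.load(open("w1.pkl","rb"))
q=lambda u,v:(u/4+230-.5,v/4+110-.5)
px=[q(183,448),q(199,448),q(183,524),q(199,524),q(352,452),q(368,452),q(352,524),q(368,524)]
print("tops vise mm\n",(w2v(plane(c,px,.119))*1e3).round(1))
print("jaw front/back",(w2v(plane(c,[q(222,316),q(348,318),q(222,348),q(348,350)],.076))*1e3).round(1))
print("fixed",(w2v(plane(c,[q(225,122),q(358,124)],.075))*1e3).round(1))
E
```

```text
tops vise mm
 [[-33.5  -3.9]
 [-28.5  -3.9]
 [-33.4 -29.9]
 [-28.3 -29.8]
 [ 20.   -4.5]
 [ 25.1  -4.4]
 [ 21.1 -29.1]
 [ 26.2 -29. ]]
jaw front/back [[-22.   28.9]
 [ 21.2  28.8]
 [-21.8  17.5]
 [ 21.7  17.5]]
fixed [[-21.8  94. ]
 [ 21.9  94. ]]
```

```bash
python3 - <<'E'
from h import *
p=v2w(.0025,-.017);print(p,go((*p,.18),PSI))
E
```

```text
[0.56588201 0.00905126] (array([180.3,  15.1,  80. ]), array([ 0.027, -0.006, -0.003]))
```

Request:
move_arm(commands=[45,4,20,0.005,0,0,85,90,8,40,0.01,0,0,85,135,12,60,0.015,0,0,85,180,15,80,0.02,0,0,85,180,15,80,0.02,0,0,85])

```text
time: 2.75
position: [0.5591, -0.0037, 0.1766]
eef_rot: [[-0.006, 0.996, -0.092], [-0.001, -0.092, -0.996], [-1.0, -0.006, 0.001]]
contact_force: [-0.6, -0.5, 0.4]
grip_width: 0.0847
```

```bash
python3 - <<'E'
from h import *
import pickle
c=snap("wrist","w2.png");pickle.dump(c,open("w2.pkl","wb"));print(w2v(ctrl.observe()["position"]))
E
```

```text
[[-0.00196773 -0.02848635]]
```

View pics/w2.png

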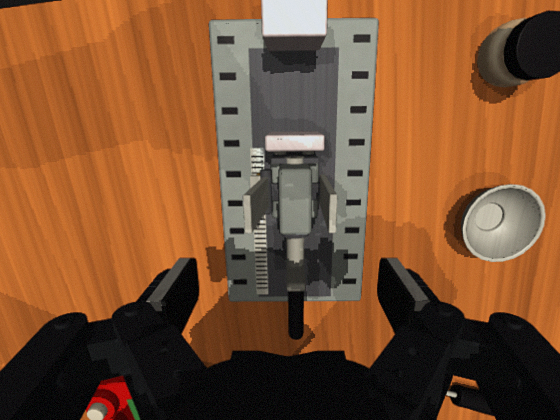

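Plates seen from above: lever top at x 243..252, grip plate top at 329..336, rows 193..232. The jaw's top is at (265..324, 136..150).

```bash
python3 - <<'E'
from h import *
import pickle
c=pickle.load(open("w2.pkl","rb"))
g=cv2.cvtColor(c["image"],cv2.COLOR_RGB2GRAY)
for r in(200,212,224):print(r,g[r,236:262].tolist(),g[r,318:344].tolist())
print((w2v(plane(c,[[243,232],[252,232],[329,232],[336,232],[243,195],[336,195]],.119))*1e3).round(1))
print("fixed jaw face,slab corners",(w2v(plane(c,[[264,36],[327,37]],.075))*1e3).round(1),(w2v(plane(c,[[210,21],[378,18],[229,300],[361,300]],.025))*1e3).round(1))
print("jaw",(w2v(plane(c,[[265,136],[324,136]],.076))*1e3).round(1))
E
```

```text
200 [81, 82, 80, 82, 84, 81, 109, 138, 162, 167, 169, 168, 181, 166, 99, 57, 58, 54, 58, 60, 60, 58, 59, 65, 61, 65] [31, 39, 49, 46, 51, 49, 46, 53, 56, 46, 52, 86, 153, 177, 179, 174, 175, 178, 170, 128, 123, 127, 126, 125, 130, 127]
212 [141, 147, 147, 147, 145, 152, 151, 116, 156, 168, 172, 171, 168, 172, 149, 81, 50, 57, 61, 57, 57, 62, 61, 63, 58, 67] [69, 77, 72, 70, 52, 51, 49, 50, 50, 42, 50, 128, 170, 172, 174, 175, 174, 176, 134, 124, 124, 126, 125, 127, 124, 127]
224 [146, 141, 147, 141, 147, 143, 147, 142, 137, 161, 169, 166, 167, 171, 162, 99, 61, 62, 60, 62, 66, 47, 33, 45, 75, 79] [70, 72, 84, 82, 82, 86, 88, 79, 56, 43, 53, 152, 194, 194, 172, 169, 171, 151, 120, 121, 123, 126, 122, 122, 124, 121]
[[-33.8 -29.2]
 [-28.  -29.2]
 [ 21.4 -29.6]
 [ 25.9 -29.7]
 [-32.5  -4.7]
 [ 25.1  -5.1]]
fixed jaw face,slab corners [[-19.9  93.6]
 [ 22.2  92.5]] [[ -66.9  116.2]
 [  68.3  116.9]
 [ -68.1 -142.2]
 [  69.5 -143.1]]
jaw [[-21.2  28.1]
 [ 21.5  27.7]]
```

```bash
python3 - <<'E'
from h import *
p=v2w(.003,-.016);print(p,go((*p,.099),PSI))
E
```

```text
[0.5664632  0.01000637] (array([ 79.8,   5.1, -12.5]), array([-0.008,  0.   ,  0.003]))
```

Request:
move_arm(commands=[20,5,-12,-0.008,0,0.003,85,45,5,-12.5,-0.008,0,0.003,85,65,5,-12.5,-0.008,0,0.003,85,80,5,-12.5,-0.008,0,0.003,85,80,5,-12.5,-0.008,0,0.003,85])

```text
time: 3.42
position: [0.5672, 0.0112, 0.099]
eef_rot: [[0.003, 0.997, -0.081], [-0.0, -0.081, -0.997], [-1.0, 0.003, -0.0]]
contact_force: [0.9, 0.5, -0.1]
grip_width: 0.085
```

Request:
move_arm(commands=[0,0,0,0,0,0,60,0,0,0,0,0,0,50,0,0,0,0,0,0,40,0,0,0,0,0,0,36,0,0,0,0,0,0,36], grip_force=30)

```text
time: 4.05
position: [0.5698, 0.0104, 0.101]
eef_rot: [[0.008, 0.997, -0.082], [0.001, -0.082, -0.997], [-1.0, 0.008, -0.001]]
contact_force: [4.2, -0.0, 6.7]
grip_width: 0.0423
```

```bash
python3 - <<'E'
from h import *
s=ctrl.observe();print(w2v(s["position"]),s["position"],s["contact_force"],s["grip_width"])
E
```

```text
[[ 0.00627732 -0.01533559]] [0.56978432 0.01039678 0.10103746] [ 4.21499550e+00 -3.38906664e-03  6.73417838e+00] 0.0423344059249598
```

Request:
move_arm(commands=[0,1,4,0,0,0,34,0,2,10,0,0,0,34,0,2,20,0,0,0,34,0,2,30,0,0,0,34,0,2,40,0,0,0,34], grip_force=40)

```text
time: 4.68
position: [0.5667, -0.0295, 0.1011]
eef_rot: [[0.006, 0.997, -0.082], [0.0, -0.082, -0.997], [-1.0, 0.006, -0.001]]
contact_force: [-1.6, 2.7, 12.6]
grip_width: 0.0418
```

Request:
move_arm(commands=[0,0,10,0,0,0,34,0,0,20,0,0,0,34,0,0,30,0,0,0,34,0,0,39,0,0,0,34,0,0,39,0,0,0,34])

```text
time: 5.3
position: [0.5634, -0.0698, 0.1011]
eef_rot: [[0.005, 0.997, -0.083], [-0.001, -0.083, -0.997], [-1.0, 0.005, 0.001]]
contact_force: [-1.8, -0.9, 12.9]
grip_width: 0.042
```

```bash
python3 - <<'E'
from h import *
s=ctrl.observe();print(w2v(s["position"]),s["position"],s["contact_force"],s["grip_width"])
c=snap("wrist","w3.png")
E
```

```text
[[ 0.00654003 -0.09582435]] [ 0.56337322 -0.06983667  0.10110215] [-1.80709163 -0.91870711 12.86016864] 0.04199249844034424
```

View pics/w3.png

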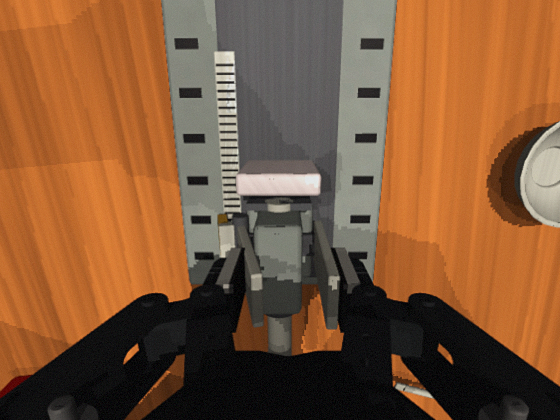

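Request:
move_arm(commands=[0,0,0,0,0,0,70,0,0,0,0,0,0,85,0,0,0,0,0,0,85,-50,0,0,0,0,0,85,-110,0,0,0,0,0,85])

```text
time: 5.98
position: [0.5624, -0.0686, 0.21]
eef_rot: [[0.002, 0.997, -0.082], [0.0, -0.082, -0.997], [-1.0, 0.002, -0.001]]
contact_force: [1.5, -1.2, 0.2]
grip_width: 0.0852
```

Request:
move_arm(commands=[-20,-16,-55,0,0,0,85,-40,-32,-110,0,0,0,85,-60,-48,-165,0,0,0,85,-80,-64,-220,0,0,0,85,-90,-80,-275,0,0,0,85])

```text
time: 6.6
position: [0.5051, 0.2141, 0.3008]
eef_rot: [[0.006, 0.997, -0.082], [0.001, -0.082, -0.997], [-1.0, 0.006, -0.001]]
contact_force: [0.6, -0.2, -0.4]
grip_width: 0.0852
```

Request:
move_arm(commands=[0,-14,-55,0,0,0,85,0,-28,-110,0,0,0,85,0,-38,-147,0,0,0,85,0,-38,-147,0,0,0,85,0,-38,-147,0,0,0,85])

```text
time: 7.22
position: [0.4794, 0.3611, 0.299]
eef_rot: [[0.003, 0.997, -0.082], [-0.001, -0.082, -0.997], [-1.0, 0.003, 0.0]]
contact_force: [0.6, -0.3, 0.5]
grip_width: 0.0852
```

```bash
python3 - <<'E'
from h import *
import pickle
c=snap("wrist","w4.png");pickle.dump(c,open("w4.pkl","wb"));s=ctrl.observe();print(s["position"],s["eef_rot"].round(3))
E
```

```text
[0.47964312 0.36041329 0.29892835] [[ 0.003  0.997 -0.083]
 [-0.001 -0.083 -0.997]
 [-1.     0.003  0.001]]
```

View pics/w4.png

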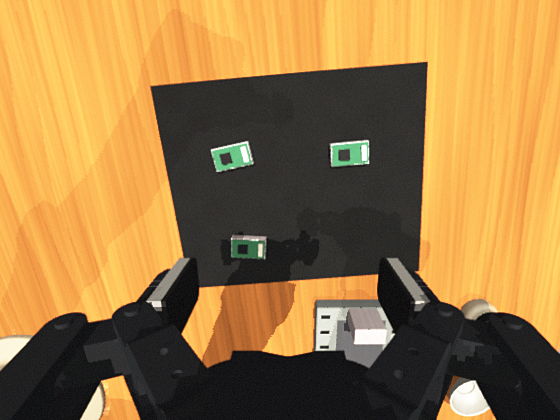

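Modules at (232,157), (350,154) and (248,248), each in image orientation near the vise's x axis.

```bash
cat >> h.py <<'E'
def modules(c,z=.018,roi=None):
    im=c["image"];h=cv2.cvtColor(im,cv2.COLOR_RGB2HSV);H,S,V=cv2.split(h)
    m=((H>45)&(H<100)&(S>70)&(V>45)).astype(np.uint8)
    if roi: k=np.zeros_like(m);k[roi[1]:roi[3],roi[0]:roi[2]]=1;m*=k
    m=cv2.morphologyEx(m,cv2.MORPH_CLOSE,np.ones((11,11)))
    out=[]
    for b in blobs(m,150,6000):
        P=plane(c,b.reshape(-1,2).astype(float),z)[:,:2]*1e3
        r=cv2.minAreaRect(np.float32(P));B=cv2.boxPoints(r);e=[B[1]-B[0],B[2]-B[1]];l=max(e,key=np.linalg.norm)
        a=np.arctan2(l[1],l[0]);a=(a+np.pi/2)%np.pi-np.pi/2
        u,v=b.reshape(-1,2).mean(0)
        out.append((np.round([u,v]),np.round(r[0],1),np.round(sorted(r[1]),1),round(float(a),3)))
    return out
E
python3 - <<'E'
from h import *
import pickle
c=pickle.load(open("w4.pkl","rb"))
for o in modules(c,.018,(170,80,420,285)):print(*o)
cv2.imwrite("pics/w4z.png",cv2.resize(c["image"][130:270,200:380,::-1],None,fx=4,fy=4,interpolation=cv2.INTER_CUBIC))
E
```

```text
[248. 249.] [412.1 252.8] [28.4 46.1] -0.136
[232. 157.] [405.8 386.2] [27.1 47.5] 0.129
[350. 154.] [562.3 377. ] [27.8 45.9] 0.011
```

View pics/w4z.png

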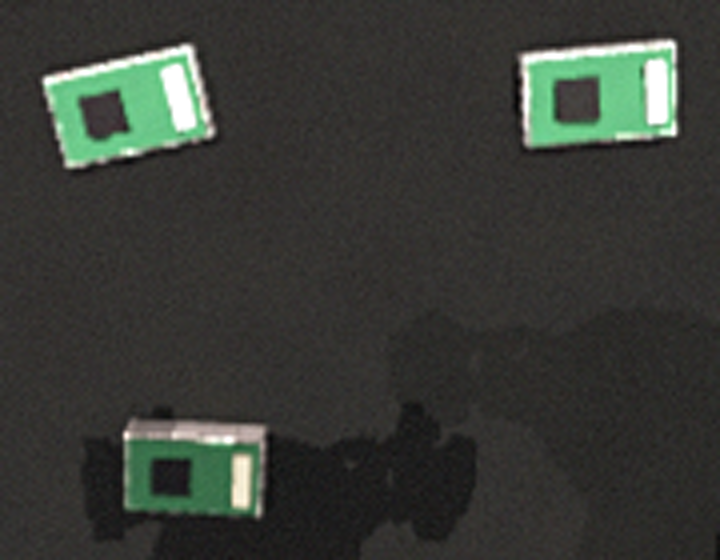

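```bash
python3 - <<'E'
from h import *
print(go((.5623,.377,.016),.011))
E
```

```text
(array([283.2,  80. , -23.6]), array([-0.094,  0.001, -0.003]))
```

Request:
move_arm(commands=[55,40,-12,-0.05,0,0,85,110,80,-24,-0.094,0,-0.003,85,165,80,-24,-0.094,0,-0.003,85,215,80,-24,-0.094,0,-0.003,85,240,80,-24,-0.094,0,-0.003,85])

```text
time: 7.9
position: [0.5614, 0.3759, 0.0558]
eef_rot: [[-0.003, 1.0, 0.01], [-0.003, 0.01, -1.0], [-1.0, -0.003, 0.003]]
contact_force: [-0.9, 0.2, 0.1]
grip_width: 0.0852
```

Request:
move_arm(commands=[25,0,0,0,0,0,85,43,0,0,0,0,0,85,43,0,0,0,0,0,70,43,0,0,0,0,0,50,43,0,0,0,0,0,44], grip_force=50)

```text
time: 8.52
position: [0.5622, 0.3793, 0.0176]
eef_rot: [[0.002, 1.0, 0.012], [0.001, 0.012, -1.0], [-1.0, 0.002, -0.001]]
contact_force: [-0.2, -1.5, 4.5]
grip_width: 0.049
```

Request:
move_arm(commands=[0,0,0,0,0,0,44,0,0,0,0,0,0,44,-40,0,0,0,0,0,44,-100,0,0,0,0,0,44,-160,0,0,0,0,0,44])

```text
time: 9.15
position: [0.5612, 0.3786, 0.1779]
eef_rot: [[-0.001, 1.0, 0.012], [-0.0, 0.012, -1.0], [-1.0, -0.001, 0.0]]
contact_force: [0.4, 0.7, -1.1]
grip_width: 0.0485
```

```bash
python3 - <<'E'
from h import *
s=ctrl.observe();print(s["position"],s["contact_force"],s["grip_width"]);p=v2w(0,.079);print(go((*p,.12),PSI))
E
```

```text
[0.56115898 0.37860187 0.177921  ] [ 0.36390177  0.68370787 -1.05031618] 0.04853286653348037
(array([ 58. ,   6.9, 273.8]), array([0.095, 0.   , 0.001]))
```

Request:
move_arm(commands=[0,2,60,0.03,0,0,44,10,4,120,0.06,0,0,44,25,6,180,0.095,0,0,44,40,7,235,0.095,0,0,44,50,7,274,0.095,0,0,44])

```text
time: 9.78
position: [0.5714, 0.1018, 0.1259]
eef_rot: [[-0.0, 0.996, -0.085], [-0.001, -0.085, -0.996], [-1.0, -0.0, 0.001]]
contact_force: [-0.0, 0.5, -0.8]
grip_width: 0.0486
```

Request:
move_arm(commands=[0,0,0,0,0,0,44,0,0,0,0,0,0,44,8,0,0,0,0,0,44,8,0,0,0,0,0,44,8,0,0,0,0,0,44])

```text
time: 10.4
position: [0.5717, 0.1057, 0.1181]
eef_rot: [[-0.0, 0.997, -0.082], [-0.0, -0.082, -0.997], [-1.0, -0.0, 0.0]]
contact_force: [0.5, 0.2, -0.5]
grip_width: 0.0486
```

```bash
python3 - <<'E'
from h import *
s=ctrl.observe();print(w2v(s["position"])*1e3,s["position"],s["contact_force"],s["grip_width"]);p=v2w(0,.079);print(go((*p,.0435),PSI))
E
```

```text
[[ 0.23816375 79.78286816]] [0.57165172 0.10568847 0.11810576] [ 0.49464273  0.15968517 -0.52554599] 0.0486343778410737
(array([74.6, -0.2,  0.8]), array([0.001, 0.   , 0.   ]))
```

Request:
move_arm(commands=[40,0,1,0,0,0,44,60,0,1,0,0,0,44,70,0,1,0,0,0,44,74.5,0,1,0,0,0,44,74.5,0,1,0,0,0,44])

```text
time: 11.02
position: [0.5719, 0.1041, 0.044]
eef_rot: [[0.0, 0.997, -0.083], [-0.0, -0.083, -0.997], [-1.0, 0.0, 0.0]]
contact_force: [-0.1, -0.1, -1.3]
grip_width: 0.0489
```

Request:
move_arm(commands=[0,0,0,0,0,0,60,0,0,0,0,0,0,80,0,0,0,0,0,0,85,-60,0,0,0,0,0,85,-120,0,0,0,0,0,85])

```text
time: 11.65
position: [0.5712, 0.104, 0.1647]
eef_rot: [[-0.002, 0.997, -0.082], [-0.0, -0.082, -0.997], [-1.0, -0.002, 0.0]]
contact_force: [0.7, -0.0, -0.0]
grip_width: 0.0851
```

```bash
python3 - <<'E'
from h import *
s=ctrl.observe();print(s["position"],s["contact_force"],s["grip_width"]);print(go((.406,.386,.1),.129))
c=snap("top")
for o in modules(c,.018):print(*o)
E
```

```text
[0.57117164 0.10398627 0.1646664 ] [ 0.69209369 -0.03975834 -0.03905129] 0.0851113644521368
(array([  64.9, -187.7, -267.5]), array([-0.212,  0.   ,  0.002]))
[388. 212.] [ 531.  -329.6] [25.4 92.3] -1.504
[431. 157.] [ 691.1 -461.7] [19.5 85.1] -1.485
```

Request:
move_arm(commands=[-10,-34,-48,-0.04,0,0,85,-10,-68,-96,-0.08,0,0,85,-10,-102,-145,-0.13,0,0,85,0,-136,-194,-0.17,0,0,85,5,-160,-230,-0.212,0,0,85])

```text
time: 12.32
position: [0.4296, 0.3487, 0.1587]
eef_rot: [[0.0, 0.991, 0.132], [0.001, 0.132, -0.991], [-1.0, 0.0, -0.001]]
contact_force: [0.7, -0.1, 0.1]
grip_width: 0.0853
```

Request:
move_arm(commands=[5,-18,-42,0,0,0,85,10,-18,-42,0,0,0,85,10,-18,-42,0,0,0,85,10,-18,-42,0,0,0,85,10,-18,-42,0,0,0,85])

```text
time: 12.95
position: [0.4088, 0.3848, 0.1488]
eef_rot: [[0.0, 0.992, 0.127], [-0.0, 0.127, -0.992], [-1.0, 0.0, 0.0]]
contact_force: [-0.3, -0.6, -0.1]
grip_width: 0.0854
```

```bash
python3 - <<'E'
from h import *
s=ctrl.observe();print(s["position"],s["grip_width"])
c=snap("wrist")
for o in modules(c,.018):print(*o)
print(go((.406,.386,.016),.129))
E
```

```text
[0.40884141 0.38481485 0.14881219] 0.08543146544248381
[275. 327.] [411.1 254.8] [28.2 46.3] -0.143
[286. 199.] [405.4 387.3] [27.  46.2] 0.127
(array([132.8,  -2.6,  -1.4]), array([-0.002,  0.   , -0.   ]))
```

Request:
move_arm(commands=[50,-3,-2,0,0,0,85,95,-3,-2,0,0,0,85,120,-3,-2,0,0,0,85,132,-3,-2,0,0,0,85,132,-3,-2,0,0,0,85])

```text
time: 13.62
position: [0.4048, 0.3872, 0.0164]
eef_rot: [[-0.0, 0.992, 0.129], [-0.001, 0.129, -0.992], [-1.0, -0.001, 0.001]]
contact_force: [-0.5, -0.1, -0.1]
grip_width: 0.0848
```

Request:
move_arm(commands=[0,0,0,0,0,0,65,0,0,0,0,0,0,50,0,0,0,0,0,0,44,0,0,0,0,0,0,44,-30,0,0,0,0,0,44])

```text
time: 14.25
position: [0.4043, 0.3869, 0.0464]
eef_rot: [[-0.001, 0.992, 0.129], [-0.002, 0.129, -0.992], [-1.0, -0.002, 0.002]]
contact_force: [-0.3, 0.4, -1.1]
grip_width: 0.0483
```

Request:
move_arm(commands=[-50,0,0,0,0,0,44,-100,0,0,0,0,0,44,-130,0,0,0,0,0,44,-130,0,0,0,0,0,44,-130,0,0,0,0,0,44])

```text
time: 14.88
position: [0.4048, 0.3867, 0.1764]
eef_rot: [[0.0, 0.992, 0.128], [-0.001, 0.128, -0.992], [-1.0, 0.0, 0.001]]
contact_force: [0.6, 0.1, -1.2]
grip_width: 0.0485
```

```bash
python3 - <<'E'
from h import *
s=ctrl.observe();print(s["position"],s["contact_force"],s["grip_width"]);p=v2w(0,.046);print(go((*p,.12),PSI))
c=snap("wrist");
for o in modules(c,s["position"][2]+.001,(230,100,340,400)):print(*o, w2v(o[1]/1e3))
E
```

```text
[0.40482644 0.38674241 0.1763611 ] [ 0.6468602   0.06247607 -1.21975789] 0.048492466658720965
(array([ 56.6, 122.1, 333.1]), array([ 0.212,  0.001, -0.   ]))
```

Request:
move_arm(commands=[0,20.5,56,0.04,0,0,44,0,41,112,0.08,0,0,44,0,61.5,168,0.13,0,0,44,0,82,224,0.17,0,0,44,0,103,280,0.212,0,0,44])

```text
time: 15.55
position: [0.5431, 0.1211, 0.1754]
eef_rot: [[-0.002, 0.996, -0.084], [-0.0, -0.084, -0.996], [-1.0, -0.002, 0.001]]
contact_force: [1.7, 0.3, -0.6]
grip_width: 0.0485
```

Request:
move_arm(commands=[0,30,48,0,0,0,44,30,30,48,0,0,0,44,57,30,48,0,0,0,44,57,30,48,0,0,0,44,57,30,48,0,0,0,44])

```text
time: 16.18
position: [0.5688, 0.0732, 0.1197]
eef_rot: [[-0.001, 0.997, -0.082], [-0.0, -0.082, -0.997], [-1.0, -0.001, 0.0]]
contact_force: [-0.0, -0.7, 0.2]
grip_width: 0.0486
```

```bash
python3 - <<'E'
from h import *
s=ctrl.observe();print(w2v(s["position"])*1e3,s["position"],s["contact_force"],s["grip_width"]);p=v2w(0,.046);print(go((*p,.0425),PSI))
c=snap("wrist","w5.png")
for o in modules(c,.043):print(*o,w2v(o[1]/1e3)*1e3)
E
```

```text
[[ 0.09323424 47.12516495]] [0.56879981 0.07315521 0.11973479] [-0.00228485 -0.74841641  0.15222967] 0.0486427510039652
(array([77.2, -0. ,  1.1]), array([0.001, 0.   , 0.001]))
[294. 276.] [563.6  31.3] [43.4 74.8] -0.082 [[-1.61868312  4.98295745]]
[289. 182.] [570.3 102.8] [25.5 46.1] -0.085 [[-0.86943658 76.79227878]]
```

View pics/w5.png

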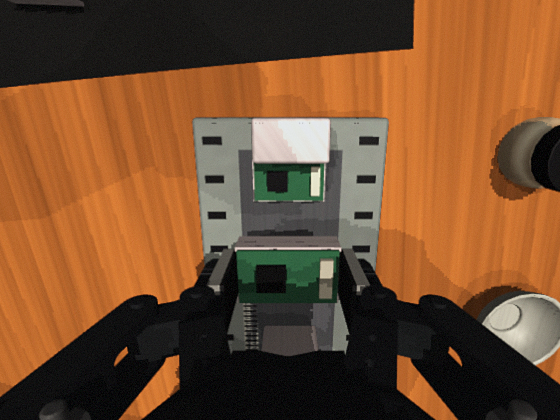

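Request:
move_arm(commands=[40,0,1,0,0,0,44,60,0,1,0,0,0,44,72,0,1,0,0,0,44,77,0,1,0,0,0,44,77,0,1,0,0,0,44])

```text
time: 16.85
position: [0.5693, 0.0719, 0.0434]
eef_rot: [[0.001, 0.997, -0.083], [-0.0, -0.083, -0.997], [-1.0, 0.001, -0.0]]
contact_force: [0.2, 0.7, -1.0]
grip_width: 0.049
```

Request:
move_arm(commands=[0,0,0,0,0,0,60,0,0,0,0,0,0,80,0,0,0,0,0,0,85,-60,0,0,0,0,0,85,-115,0,0,0,0,0,85])

```text
time: 17.48
position: [0.5684, 0.0717, 0.1588]
eef_rot: [[-0.002, 0.997, -0.083], [0.0, -0.083, -0.997], [-1.0, -0.002, 0.0]]
contact_force: [0.4, -0.1, 0.4]
grip_width: 0.0849
```

```bash
python3 - <<'E'
from h import *
s=ctrl.observe();print(s["position"],s["contact_force"],s["grip_width"]);print(go((.4115,.2545,.15),-.14))
c=snap("wrist")
for o in modules(c,.043):print(*o,w2v(o[1]/1e3)*1e3)
E
```

```text
[0.56842994 0.07173743 0.15877812] [ 0.42892051 -0.06812145  0.43394502] 0.08493681017613443
(array([   9. , -171.5, -169.2]), array([0.057, 0.   , 0.002]))
[289. 187.] [568.9  87. ] [46.6 58.2] 1.487 [[-0.95472223 60.93060401]]
[72.  6.] [427.7 231.3] [ 7.5 43.4] -0.102 [[-153.63179124  193.02769936]]
```

Request:
move_arm(commands=[0,-40,-40,0.02,0,0,85,0,-80,-80,0.03,0,0,85,0,-120,-120,0.05,0,0,85,5,-160,-160,0.057,0,0,85,9,-171,-169,0.057,0,0,85])

```text
time: 18.15
position: [0.4102, 0.2572, 0.149]
eef_rot: [[0.0, 0.991, -0.134], [0.001, -0.134, -0.991], [-1.0, -0.0, -0.001]]
contact_force: [0.1, -0.5, 0.1]
grip_width: 0.0853
```

Request:
move_arm(commands=[0,0,0,0,0,0,85,0,0,0,0,0,0,85,0,0,0,0,0,0,85,0,0,0,0,0,0,85,0,0,0,0,0,0,85])

```text
time: 18.77
position: [0.4128, 0.2538, 0.1487]
eef_rot: [[0.0, 0.99, -0.141], [-0.0, -0.141, -0.99], [-1.0, 0.0, 0.0]]
contact_force: [-0.4, -0.7, -0.0]
grip_width: 0.0847
```

```bash
python3 - <<'E'
from h import *
s=ctrl.observe();print(s["position"],s["grip_width"])
c=snap("wrist")
for o in modules(c,.018):print(*o); q=o
for o in modules(c,.018):
    if abs(o[0][0]-290)<90: print(go((*(o[1]/1e3),.016),o[3]))
E
```

```text
[0.41277176 0.25380394 0.14867316] 0.08473356217355575
[288. 203.] [411.5 252.9] [27.2 46.2] -0.142
(array([132.7,  -1. ,   1.2]), array([0.001, 0.   , 0.   ]))
```

Request:
move_arm(commands=[50,-1,1,0,0,0,85,95,-1,1,0,0,0,85,120,-1,1,0,0,0,85,132,-1,1,0,0,0,85,132,-1,1,0,0,0,85])

```text
time: 19.45
position: [0.4108, 0.2534, 0.0159]
eef_rot: [[-0.001, 0.99, -0.139], [-0.001, -0.139, -0.99], [-1.0, -0.001, 0.002]]
contact_force: [-0.2, 0.3, 1.9]
grip_width: 0.085
```

Request:
move_arm(commands=[0,0,0,0,0,0,65,0,0,0,0,0,0,50,0,0,0,0,0,0,44,0,0,0,0,0,0,44,-30,0,0,0,0,0,44])

```text
time: 20.08
position: [0.4107, 0.2533, 0.0464]
eef_rot: [[-0.001, 0.99, -0.139], [-0.002, -0.139, -0.99], [-1.0, -0.001, 0.002]]
contact_force: [0.3, 0.1, -1.0]
grip_width: 0.0484
```

Request:
move_arm(commands=[-50,0,0,0,0,0,44,-100,0,0,0,0,0,44,-130,0,0,0,0,0,44,-130,0,0,0,0,0,44,-130,0,0,0,0,0,44])

```text
time: 20.7
position: [0.4112, 0.2527, 0.1764]
eef_rot: [[0.0, 0.99, -0.14], [-0.001, -0.14, -0.99], [-1.0, 0.0, 0.001]]
contact_force: [0.3, -0.6, -2.1]
grip_width: 0.0487
```

```bash
python3 - <<'E'
from h import *
s=ctrl.observe();print(s["position"],s["contact_force"],s["grip_width"]);p=v2w(0,.0145);print(go((*p,.12),PSI))
E
```

```text
[0.41121762 0.2527139  0.17639553] [ 0.30889984 -0.60594879 -2.10034524] 0.048706958839368666
(array([ 56.5, 183. , 188.2]), array([-0.058,  0.001, -0.   ]))
```

Request:
move_arm(commands=[0,40,40,-0.02,0,0,44,0,80,80,-0.03,0,0,44,0,120,120,-0.05,0,0,44,0,160,160,-0.058,0,0,44,0,183,188,-0.058,0,0,44])

```text
time: 21.32
position: [0.567, 0.0389, 0.1748]
eef_rot: [[-0.002, 0.996, -0.084], [-0.001, -0.084, -0.996], [-1.0, -0.002, 0.001]]
contact_force: [0.4, 0.7, -0.7]
grip_width: 0.0486
```

Request:
move_arm(commands=[0,0,0,0,0,0,44,30,0,0,0,0,0,44,57,0,0,0,0,0,44,57,0,0,0,0,0,44,57,0,0,0,0,0,44])

```text
time: 21.95
position: [0.5661, 0.0427, 0.1199]
eef_rot: [[-0.0, 0.997, -0.08], [0.0, -0.08, -0.997], [-1.0, -0.0, -0.0]]
contact_force: [0.0, 0.3, -0.7]
grip_width: 0.0487
```

```bash
python3 - <<'E'
from h import *
s=ctrl.observe();print(w2v(s["position"])*1e3,s["position"],s["contact_force"],s["grip_width"]);p=v2w(0,.0145);print(go((*p,.0425),PSI))
c=snap("wrist")
for o in modules(c,.043):print(*o,w2v(o[1]/1e3)*1e3)
E
```

```text
[[-0.09204059 16.53853035]] [0.5660794  0.04268923 0.11992056] [ 0.03471163  0.28690073 -0.69971673] 0.048710328645295134
(array([77.4,  0.1,  2. ]), array([ 0.002, -0.   ,  0.   ]))
[295. 276.] [ 5.608e+02 -1.000e-01] [43.5 75. ] -0.081 [[ -1.80583538 -26.54108058]]
[289. 135.] [570.4 102.9] [26.6 46.4] -0.081 [[-0.7780713 76.900225 ]]
```

```bash
python3 - <<'E'
from h import *
c=snap("wrist","w6.png")
E
```

```text
(no output)
```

View pics/w6.png

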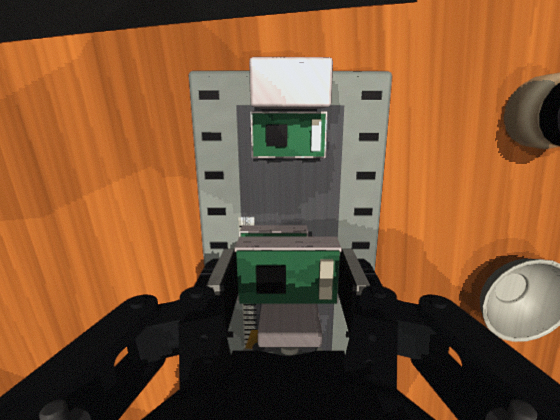

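The second module has been knocked toward −y: only its far edge shows, at (240..308, 232). I'll put the held module into the middle slot if that is free.

```bash
python3 - <<'E'
from h import *
c=snap("wrist")
print((w2v(plane(c,[[240,231],[308,229],[251,158],[326,157]],.043))*1e3).round(1));p=v2w(0,.046);print(go((*p,.0425),PSI))
E
```

```text
[[-34.9  10. ]
 [ 13.4  11.6]
 [-25.4  61.7]
 [ 24.3  62.5]]
(array([ 78.1,  -0.6, -30.1]), array([ 0.001, -0.   , -0.001]))
```

Request:
move_arm(commands=[10,-0.5,-20,0,0,0,44,40,-0.5,-30,0,0,0,44,65,-0.5,-30,0,0,0,44,77.5,-0.5,-30,0,0,0,44,77.5,-0.5,-30,0,0,0,44])

```text
time: 22.72
position: [0.5684, 0.0717, 0.0424]
eef_rot: [[0.0, 0.997, -0.082], [-0.0, -0.082, -0.997], [-1.0, 0.0, 0.0]]
contact_force: [0.3, -0.6, -0.6]
grip_width: 0.0485
```

Request:
move_arm(commands=[0,0,0,0,0,0,60,0,0,0,0,0,0,80,0,0,0,0,0,0,85,-60,0,0,0,0,0,85,-105,0,0,0,0,0,85])

```text
time: 23.35
position: [0.5682, 0.0718, 0.1488]
eef_rot: [[-0.0, 0.997, -0.082], [0.0, -0.082, -0.997], [-1.0, -0.0, -0.0]]
contact_force: [0.2, -1.2, -0.8]
grip_width: 0.0852
```

Request:
move_arm(commands=[0,-9,30,0,0,0,85,0,-10,50,0,0,0,85,0,-10,50,0,0,0,85,0,-10,50,0,0,0,85,0,-10,50,0,0,0,85])

```text
time: 23.98
position: [0.5543, 0.0237, 0.1469]
eef_rot: [[-0.0, 0.997, -0.081], [0.001, -0.081, -0.997], [-1.0, -0.0, -0.001]]
contact_force: [-0.5, -0.2, 0.8]
grip_width: 0.085
```

```bash
python3 - <<'E'
from h import *
s=ctrl.observe();print(s["position"],w2v(s["position"]),s["contact_force"],s["grip_width"])
c=snap("wrist","w7.png")
for o in modules(c,.043):print(*o,w2v(o[1]/1e3)*1e3,go((*(o[1]/1e3),.0415),o[3]))
E
```

```text
[0.5542994  0.02374192 0.146861  ] [[-0.01026066 -0.00332016]] [-0.47080846 -0.18578315  0.76071279] 0.0850168500953702
[288. 214.] [552.6  21.3] [27.4 46.5] -0.081 [[-11.75176802  -5.8945694 ]] (array([105.4,  -1.4,   2.5]), array([ 0., -0.,  0.]))
[302. 126.] [568.4  86.7] [47.5 58.9] 1.486 [[-1.42812955 60.5901844 ]] (array([105.4,   9. , -63.9]), array([-1.567e+00, -1.000e-03, -0.000e+00]))
```

View pics/w7.png

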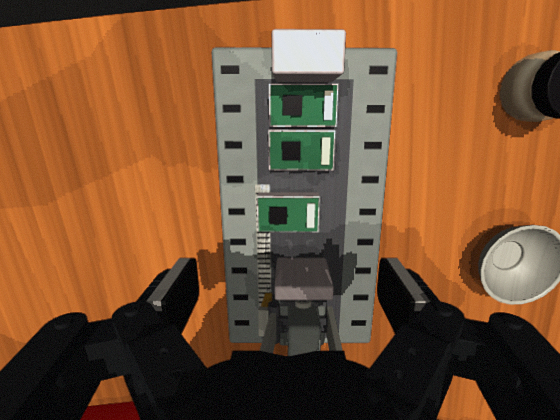

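Request:
move_arm(commands=[45,-1.5,2.5,0,0,0,85,80,-1.5,2.5,0,0,0,85,98,-1.5,2.5,0,0,0,85,105,-1.5,2.5,0,0,0,85,105,-1.5,2.5,0,0,0,85])

```text
time: 24.65
position: [0.5525, 0.0208, 0.0421]
eef_rot: [[-0.0, 0.997, -0.081], [-0.0, -0.081, -0.997], [-1.0, -0.0, 0.0]]
contact_force: [-0.4, 0.1, 0.3]
grip_width: 0.0846
```

Request:
move_arm(commands=[0,0,0,0,0,0,65,0,0,0,0,0,0,50,0,0,0,0,0,0,44,0,0,0,0,0,0,44,-8,0,0,0,0,0,44])

```text
time: 25.28
position: [0.5523, 0.0201, 0.0506]
eef_rot: [[-0.0, 0.997, -0.082], [-0.0, -0.082, -0.997], [-1.0, -0.0, 0.0]]
contact_force: [-0.8, 0.1, 0.2]
grip_width: 0.0488
```

```bash
python3 - <<'E'
from h import *
s=ctrl.observe();print(s["position"],w2v(s["position"]),s["contact_force"],s["grip_width"])
p=v2w(0.0005,.0145);print(go((*p,.0425),PSI))
E
```

```text
[0.55234285 0.02010927 0.05059203] [[-0.01190931 -0.00710252]] [-0.80220511  0.09252418  0.20348051] 0.04881407338570146
(array([  8.1,  12.4, -21.6]), array([0.001, 0.   , 0.   ]))
```

Request:
move_arm(commands=[0,6,-10,0,0,0,44,0,12,-20,0,0,0,44,0,12,-20,0,0,0,44,8,12,-20,0,0,0,44,8,12,-20,0,0,0,44])

```text
time: 25.9
position: [0.5664, 0.0393, 0.0422]
eef_rot: [[0.001, 0.997, -0.082], [-0.0, -0.082, -0.997], [-1.0, 0.001, -0.0]]
contact_force: [0.1, 0.7, 6.1]
grip_width: 0.0486
```

Request:
move_arm(commands=[0,0,0,0,0,0,60,0,0,0,0,0,0,80,0,0,0,0,0,0,85,-55,0,0,0,0,0,85,-110,0,0,0,0,0,85])

```text
time: 26.52
position: [0.5654, 0.0392, 0.1528]
eef_rot: [[-0.002, 0.997, -0.082], [0.0, -0.082, -0.997], [-1.0, -0.002, 0.0]]
contact_force: [1.2, 0.3, -0.0]
grip_width: 0.0852
```

Request:
move_arm(commands=[-15,3,30,0,0,0,85,-30,6,60,0,0,0,85,-30,6,85,0,0,0,85,-30,6,85,0,0,0,85,-30,6,85,0,0,0,85])

```text
time: 27.15
position: [0.565, -0.0454, 0.1821]
eef_rot: [[-0.0, 0.997, -0.082], [0.0, -0.082, -0.997], [-1.0, -0.0, -0.0]]
contact_force: [-0.3, 0.6, 0.1]
grip_width: 0.0852
```

```bash
python3 - <<'E'
from h import *
s=ctrl.observe();print(s["position"],w2v(s["position"]),s["contact_force"],s["grip_width"])
c=snap("wrist","w8.png")
for o in modules(c,.043):print(*o,w2v(o[1]/1e3)*1e3)
E
```

```text
[ 0.56499894 -0.04535589  0.18212662] [[ 0.00613057 -0.07129306]] [-0.25197866  0.62828346  0.09133537] 0.08516959861373473
[128. 398.] [ 364.5 -261.4] [10.4 65.2] -1.534 [[-175.76706086 -303.2157488 ]]
```

View pics/w8.png

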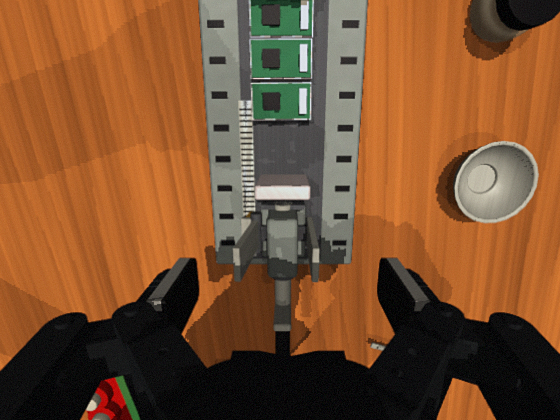

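Picture w8 shows the three modules in a tidy row at x 252..312. The jaw's top is at rows 186..199, and the plates are at (245,258) and (316,255).

```bash
python3 - <<'E'
from h import *
c=snap("wrist")
print((w2v(plane(c,[[255,187],[310,187],[255,199],[310,199]],.076))*1e3).round(1),"plates",(w2v(plane(c,[[234,279],[242,279],[312,278],[319,278]],.119))*1e3).round(1),"row near edge",(w2v(plane(c,[[253,121],[310,120]],.043))*1e3).round(1))
p=v2w(.0055,-.096);print(go((*p,.099),PSI))
E
```

```text
[[-20.8 -51.6]
 [ 21.9 -51.5]
 [-21.1 -61.3]
 [ 22.1 -61.2]] plates [[ -32.6 -107.1]
 [ -27.1 -107.1]
 [  21.5 -106.2]
 [  26.4 -106.2]] row near edge [[-24.5  -2.8]
 [ 23.   -1.9]]
(array([83.1, -0.7, 25.3]), array([ 0.003, -0.   ,  0.   ]))
```

Request:
move_arm(commands=[0,-0.5,25,0,0,0,85,30,-0.5,25,0,0,0,85,60,-0.5,25,0,0,0,85,83,-0.5,25,0,0,0,85,83,-0.5,25,0,0,0,85])

```text
time: 27.88
position: [0.5617, -0.0697, 0.0978]
eef_rot: [[-0.003, 0.997, -0.08], [0.0, -0.08, -0.997], [-1.0, -0.003, -0.0]]
contact_force: [0.1, -0.8, -0.1]
grip_width: 0.0851
```

Request:
move_arm(commands=[0,0,0,0,0,0,60,0,0,0,0,0,0,48,0,0,0,0,0,0,36,0,0,0,0,0,0,34,0,0,0,0,0,0,34], grip_force=40)

```text
time: 28.5
position: [0.5633, -0.0707, 0.1008]
eef_rot: [[0.002, 0.997, -0.082], [-0.0, -0.082, -0.997], [-1.0, 0.002, 0.0]]
contact_force: [-0.3, 0.7, 5.3]
grip_width: 0.0418
```

Request:
move_arm(commands=[0,0,-5,0,0,0,34,0,0,-15,0,0,0,34,0,0,-25,0,0,0,34,0,0,-34,0,0,0,34,0,0,-40,0,0,0,34])

```text
time: 29.12
position: [0.5666, -0.031, 0.1008]
eef_rot: [[0.002, 0.997, -0.082], [-0.001, -0.082, -0.997], [-1.0, 0.002, 0.001]]
contact_force: [-0.1, -1.9, 7.6]
grip_width: 0.0416
```

Request:
move_arm(commands=[0,0,-3,0,0,0,34,0,0,-6,0,0,0,34,0,0,-9,0,0,0,34,0,0,-10,0,0,0,34,0,0,-10,0,0,0,34])

```text
time: 29.75
position: [0.5674, -0.0211, 0.1008]
eef_rot: [[0.002, 0.997, -0.082], [-0.001, -0.082, -0.997], [-1.0, 0.002, 0.001]]
contact_force: [-0.4, -0.5, 7.4]
grip_width: 0.0418
```

```bash
python3 - <<'E'
from h import *
s=ctrl.observe();print(s["position"],w2v(s["position"]),s["contact_force"],s["grip_width"])
c=snap("wrist","w9.png")
for o in modules(c,.043):print(*o,w2v(o[1]/1e3)*1e3)
E
```

```text
[ 0.56739351 -0.02105864  0.10082592] [[ 0.00650255 -0.04688094]] [-0.35563391 -0.47422917  7.4449346 ] 0.041836122032970574
```

View pics/w9.png

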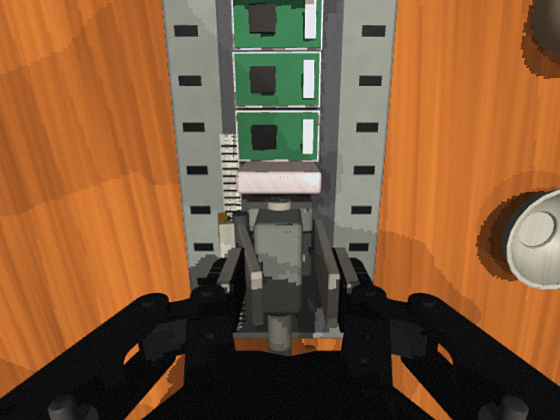

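The jaw is right at the row, with a small gap at most at (278,162). I'll push a little further, watching the force.

Request:
move_arm(commands=[0,0,-1,0,0,0,34,0,0,-2,0,0,0,34,0,0,-3,0,0,0,34,0,0,-4,0,0,0,34,0,0,-4,0,0,0,34])

```text
time: 30.42
position: [0.5677, -0.0176, 0.1008]
eef_rot: [[0.002, 0.997, -0.083], [-0.001, -0.083, -0.997], [-1.0, 0.002, 0.001]]
contact_force: [-0.1, -2.2, 7.5]
grip_width: 0.0418
```

Request:
move_arm(commands=[0,0,-1,0,0,0,34,0,0,-2,0,0,0,34,0,0,-3,0,0,0,34,0,0,-3,0,0,0,34,0,0,-3,0,0,0,34])

```text
time: 31.05
position: [0.5679, -0.0154, 0.1008]
eef_rot: [[0.002, 0.997, -0.083], [-0.002, -0.083, -0.997], [-1.0, 0.002, 0.002]]
contact_force: [-0.8, -5.5, 8.2]
grip_width: 0.0417
```

```bash
python3 - <<'E'
from h import *
s=ctrl.observe();print(s["position"],w2v(s["position"])*1e3,s["contact_force"],s["grip_width"])
c=snap("wrist","w9b.png")
E
```

```text
[ 0.56785051 -0.01544257  0.10081151] [[  6.4923749  -41.24631047]] [-0.7920175  -5.4540017   8.24173196] 0.041731319080461154
```

Request:
move_arm(commands=[0,0,0,0,0,0,60,0,0,0,0,0,0,80,0,0,0,0,0,0,85,-40,0,0,0,0,0,85,-80,0,0,0,0,0,85])

```text
time: 31.72
position: [0.5676, -0.0137, 0.1804]
eef_rot: [[0.0, 0.997, -0.081], [0.001, -0.081, -0.997], [-1.0, 0.0, -0.001]]
contact_force: [0.6, -0.6, -0.4]
grip_width: 0.0847
```

Request:
move_arm(commands=[0,-3,20,0,0,0,85,0,-6,40,0,0,0,85,0,-6,60,0,0,0,85,0,-6,60,0,0,0,85,0,-6,60,0,0,0,85])

```text
time: 32.35
position: [0.5563, -0.0732, 0.1788]
eef_rot: [[-0.001, 0.997, -0.082], [0.001, -0.082, -0.997], [-1.0, -0.001, -0.001]]
contact_force: [0.2, 0.3, 0.3]
grip_width: 0.0851
```

```bash
python3 - <<'E'
from h import *
import pickle
s=ctrl.observe();print(s["position"],w2v(s["position"])*1e3,s["contact_force"],s["grip_width"])
c=snap("wrist","w10.png");pickle.dump(c,open("w10.pkl","wb"))
c2=pickle.load(open("w2.pkl","rb"));print((w2v(plane(c2,[[296,288],[296,338],[289,320],[303,320]],.108))*1e3).round(1))
E
```

```text
[ 0.55626701 -0.0731733   0.17877957] [[ -0.26510029 -99.73863091]] [0.15679949 0.26696107 0.32492426] 0.08508987596237355
[[   0.4  -77.1]
 [   0.3 -120.6]
 [  -4.9 -104.4]
 [   5.6 -104.4]]
```

View pics/w10.png

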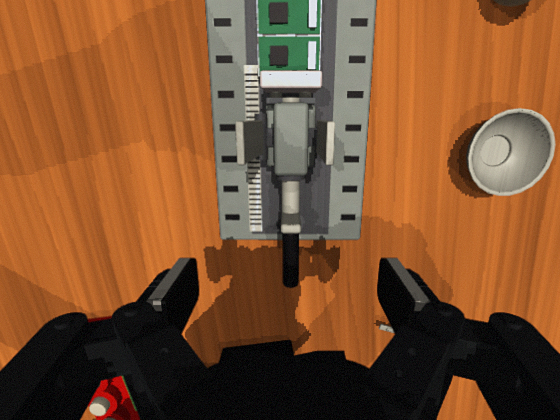

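```bash
python3 - <<'E'
from h import *
import pickle
c=pickle.load(open("w10.pkl","rb"))
print((w2v(plane(c,[[291,233],[291,287],[283,260],[299,260]],.108))*1e3).round(1), "jaw",(w2v(plane(c,[[260,71],[321,71]],.076))*1e3).round(1))
P=w2v(plane(c,[[291,233],[291,287]],.108));p=v2w(P[:,0].mean(),P[:,1].mean()-.004);print(go((*p,.098),PSI))
E
```

```text
[[   0.4 -104.6]
 [   0.6 -146.8]
 [  -5.2 -125.1]
 [   6.2 -125.1]] jaw [[-21.    2.6]
 [ 21.1   2.6]]
(array([80.9,  0.7, 30.5]), array([ 0.002, -0.001,  0.   ]))
```

Request:
move_arm(commands=[0,0.5,30,0,0,0,60,30,0.5,30,0,0,0,50,60,0.5,30,0,0,0,50,80,0.5,30,0,0,0,50,80,0.5,30,0,0,0,50])

```text
time: 33.02
position: [0.5538, -0.1022, 0.098]
eef_rot: [[-0.003, 0.997, -0.08], [0.001, -0.08, -0.997], [-1.0, -0.003, -0.0]]
contact_force: [1.0, -0.4, 0.7]
grip_width: 0.0502
```

Request:
move_arm(commands=[0,0,0,0,0,0,30,0,0,0,0,0,0,15,0,0,0,0,0,0,8,0,0,0,0,0,0,8,0,0,0,0,0,0,8], grip_force=30)

```text
time: 33.65
position: [0.5555, -0.1034, 0.1]
eef_rot: [[0.002, 0.997, -0.082], [-0.0, -0.082, -0.997], [-1.0, 0.002, 0.0]]
contact_force: [3.8, -1.5, 6.1]
grip_width: 0.0109
```

```bash
python3 - <<'E'
from h import *
s=ctrl.observe();print(s["position"],w2v(s["position"])*1e3,s["contact_force"],s["ft_torque"],s["grip_width"])
for a in np.arange(.25,3.6,.25):print(round(a,2),(24*np.sin(a)).round(1),(24-24*np.cos(a)).round(1))
E
```

```text
[ 0.55553245 -0.10338004  0.09996711] [[   1.50715463 -129.90228062]] [ 3.83489752 -1.51931002  6.06156564] [-0.17386098 -0.85067382  0.02157476] 0.010854534201394305
0.25 5.9 0.7
0.5 11.5 2.9
0.75 16.4 6.4
1.0 20.2 11.0
1.25 22.8 16.4
1.5 23.9 22.3
1.75 23.6 28.3
2.0 21.8 34.0
2.25 18.7 39.1
2.5 14.4 43.2
2.75 9.2 46.2
3.0 3.4 47.8
3.25 -2.6 47.9
3.5 -8.4 46.5
```

Request:
move_arm(commands=[0.7,6,0,0,0,0,8,3,11.5,0,0,0,0,8,6.4,16.4,0,0,0,0,8,11,20.2,0,0,0,0,8,11,20.2,0,0,0,0,8])

```text
time: 34.28
position: [0.5729, -0.1054, 0.0882]
eef_rot: [[-0.003, 0.997, -0.082], [-0.001, -0.082, -0.997], [-1.0, -0.003, 0.002]]
contact_force: [-3.4, -0.6, 7.6]
grip_width: 0.0105
```

```bash
python3 - <<'E'
from h import *
s=ctrl.observe();print(s["position"],w2v(s["position"])*1e3,s["contact_force"],s["ft_torque"],s["grip_width"])
E
```

```text
[ 0.57286488 -0.10536523  0.08819262] [[  18.9445017  -130.44369823]] [-3.35413535 -0.56390165  7.6336811 ] [-0.10731656  0.63501856 -0.01866634] 0.010525538418595378
```

Request:
move_arm(commands=[5.4,2.6,0,0,0,0,8,11.3,3.7,0,0,0,0,8,17.3,3.4,0,0,0,0,8,23,1.6,0,0,0,0,8,23,1.6,0,0,0,0,8])

```text
time: 34.9
position: [0.5792, -0.1063, 0.0664]
eef_rot: [[0.006, 0.997, -0.083], [-0.001, -0.083, -0.997], [-1.0, 0.006, 0.001]]
contact_force: [9.6, -4.3, 6.1]
grip_width: 0.0109
```

```bash
python3 - <<'E'
from h import *
s=ctrl.observe();print(s["position"],w2v(s["position"])*1e3,s["contact_force"],s["ft_torque"],s["grip_width"])
E
```

```text
[ 0.57922298 -0.10627266  0.0664056 ] [[  25.35593951 -130.82089082]] [ 9.55414366 -4.28216064  6.06126842] [-0.91238465 -1.7737156  -0.06894398] 0.010929592336647634
```

Request:
move_arm(commands=[3,-1.3,0,0,0,0,8,5.1,-3.1,0,0,0,0,8,9.2,-7.4,0,0,0,0,8,11.2,-10.5,0,0,0,0,8,12.2,-12.6,0,0,0,0,8])

```text
time: 35.52
position: [0.5765, -0.1063, 0.0564]
eef_rot: [[0.023, 0.996, -0.084], [-0.0, -0.084, -0.996], [-1.0, 0.023, -0.002]]
contact_force: [37.6, -12.9, -1.2]
grip_width: 0.011
```

Request:
move_arm(commands=[0,0,0,0,0,0,8,0,0,0,0,0,0,8,0,0,0,0,0,0,8,0,0,0,0,0,0,8,0,0,0,0,0,0,8])

```text
time: 36.15
position: [0.5766, -0.1062, 0.0563]
eef_rot: [[0.023, 0.996, -0.085], [0.0, -0.085, -0.996], [-1.0, 0.023, -0.002]]
contact_force: [35.9, -11.5, -1.0]
grip_width: 0.0104
```

```bash
python3 - <<'E'
from h import *
s=ctrl.observe();print(s["position"],w2v(s["position"])*1e3,s["contact_force"],s["ft_torque"],s["grip_width"])
E
```

```text
[ 0.5766099  -0.10620284  0.05631147] [[  22.74606338 -130.96794193]] [ 35.94563281 -11.51577882  -1.01007543] [-2.26232159 -6.79355432 -0.15187243] 0.01035249725823256
```

Request:
move_arm(commands=[0,6,0,0,0,0,10,0,10,0,0,0,0,14,0,11,0,0,0,0,20,0,11,0,0,0,0,24,0,11,0,0,0,0,24])

```text
time: 36.78
position: [0.5736, -0.1048, 0.0527]
eef_rot: [[-0.002, 0.997, -0.082], [-0.0, -0.082, -0.997], [-1.0, -0.002, 0.0]]
contact_force: [-0.2, -0.4, -0.5]
grip_width: 0.0242
```

Request:
move_arm(commands=[-30,0,0,0,0,0,26,-70,0,0,0,0,0,40,-120,0,0,0,0,0,85,-120,0,0,0,0,0,85,-120,0,0,0,0,0,85])

```text
time: 37.4
position: [0.5738, -0.1052, 0.1727]
eef_rot: [[-0.001, 0.997, -0.082], [-0.001, -0.082, -0.997], [-1.0, -0.001, 0.001]]
contact_force: [-0.6, 0.3, -0.3]
grip_width: 0.085
```

```bash
python3 - <<'E'
from h import *
import pickle
s=ctrl.observe();print(s["position"],w2v(s["position"])*1e3,s["contact_force"],s["grip_width"])
c=snap("wrist");pickle.dump(c,open("w11.pkl","wb"))
im=c["image"][:,:,::-1];cv2.imwrite("pics/w11.png",cv2.resize(im[20:320,130:450],None,fx=1.9,fy=1.9,interpolation=cv2.INTER_CUBIC))
E
```

```text
[ 0.57383851 -0.10524004  0.17265562] [[  19.90439464 -130.23821937]] [-0.60967836  0.3423747  -0.25079053] 0.08499158400824779
```

View pics/w11.png

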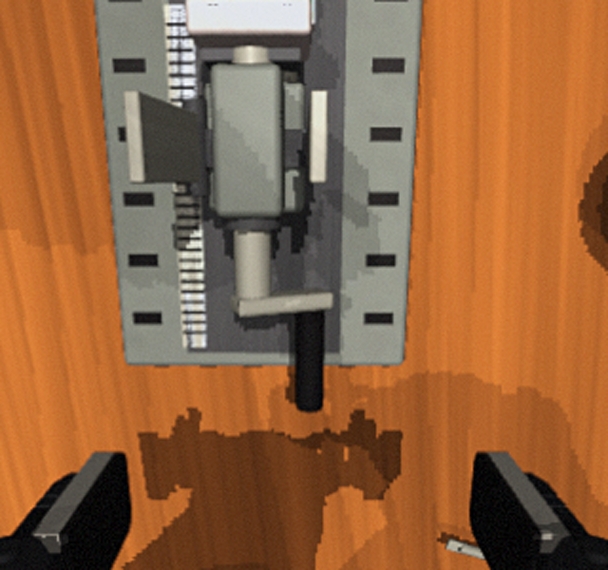

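```bash
python3 - <<'E'
from h import *
import pickle
c=pickle.load(open("w11.pkl","rb"))
from scipy.optimize import brentq
# pin outer end centre, sides at row v
for (u,v) in [(130+310/1.9,20+350/1.9),(130+310/1.9,20+395/1.9)]:
    for a in np.arange(1.4,3.2,.2):
        z=.078+.024*np.cos(a);q=w2v(plane(c,[[u,v]],z+.0))[0]*1e3;print(round(a,1),q.round(1),round(24*np.sin(a),1))
print("shaft/arm left end",(w2v(plane(c,[[130+255/1.9,20+265/1.9],[130+238/1.9,20+262/1.9],[130+272/1.9,20+262/1.9]],.08))*1e3).round(1))
print("jaw",(w2v(plane(c,[[130+186/1.9,20+32/1.9],[130+312/1.9,20+32/1.9]],.076))*1e3).round(1))
E
```

```text
1.4 [  22.3 -120.4] 23.7
1.6 [  22.4 -121.8] 24.0
1.8 [  22.5 -123.2] 23.4
2.0 [  22.6 -124.5] 21.8
2.2 [  22.6 -125.8] 19.4
2.4 [  22.7 -126.8] 16.2
2.6 [  22.8 -127.6] 12.4
2.8 [  22.8 -128.2] 8.0
3.0 [  22.8 -128.6] 3.4
1.4 [  22.4 -139. ] 23.7
1.6 [  22.5 -140.8] 24.0
1.8 [  22.6 -142.6] 23.4
2.0 [  22.7 -144.3] 21.8
2.2 [  22.7 -145.9] 19.4
2.4 [  22.8 -147.3] 16.2
2.6 [  22.9 -148.4] 12.4
2.8 [  22.9 -149.1] 8.0
3.0 [  22.9 -149.6] 3.4
shaft/arm left end [[  1.6 -87.8]
 [ -4.8 -86.7]
 [  8.  -86.7]]
jaw [[-20.9  -8. ]
 [ 22.5  -8.1]]
```

```bash
python3 - <<'E'
from h import *
import pickle
for f,roi in(("w10.pkl",(275,225,310,300)),("w11.pkl",(280,170,308,250))):
    c=pickle.load(open(f,"rb"));g=cv2.cvtColor(c["image"],cv2.COLOR_RGB2GRAY)
    x0,y0,x1,y1=roi
    m=(g[y0:y1,x0:x1]<40).astype(np.uint8);b=max(blobs(m,20,9e9),key=cv2.contourArea).reshape(-1,2)+[x0,y0]
    print(f,"end row",b[:,1].max(),"start",b[:,1].min(),"cols at rows",[(r,b[b[:,1]==r,0].min(),b[b[:,1]==r,0].max()) for r in range(b[:,1].min()+12,b[:,1].max()-5,10)])
    e=b[:,1].max()+.5;u=np.median(b[:,0])
    for z in (.108,.10,.09,.085,.08,.075,.07,.065):print(z,(w2v(plane(c,[[u,e]],z))*1e3).round(1))
E
```

```text
w10.pkl end row 287 start 225 cols at rows [(237, np.int64(282), np.int64(298)), (247, np.int64(282), np.int64(298)), (257, np.int64(282), np.int64(298)), (267, np.int64(282), np.int64(298)), (277, np.int64(282), np.int64(298))]
0.108 [[  -4.5 -147.2]]
0.1 [[  -4.6 -152.1]]
0.09 [[  -4.8 -158.2]]
0.085 [[  -4.9 -161.3]]
0.08 [[  -4.9 -164.4]]
0.075 [[  -5.  -167.4]]
0.07 [[  -5.1 -170.5]]
0.065 [[  -5.1 -173.5]]
w11.pkl end row 236 start 183 cols at rows [(195, np.int64(283), np.int64(300)), (205, np.int64(285), np.int64(300)), (215, np.int64(285), np.int64(299)), (225, np.int64(285), np.int64(299))]
0.108 [[  20.5 -135.3]]
0.1 [[  20.6 -138.6]]
0.09 [[  20.7 -142.7]]
0.085 [[  20.8 -144.8]]
0.08 [[  20.8 -146.8]]
0.075 [[  20.9 -148.9]]
0.07 [[  20.9 -151. ]]
0.065 [[  21. -153.]]
```

Request:
move_arm(commands=[20,2,0,0,0,0,50,50,2,0,0,0,0,40,80,2,0,0,0,0,40,102,2,0,0,0,0,40,102,2,0,0,0,0,40])

```text
time: 38.08
position: [0.5747, -0.1046, 0.0678]
eef_rot: [[-0.006, 0.997, -0.081], [0.001, -0.081, -0.997], [-1.0, -0.006, -0.0]]
contact_force: [-1.4, -0.8, 0.4]
grip_width: 0.0402
```

Request:
move_arm(commands=[0,0,0,0,0,0,30,0,0,0,0,0,0,15,0,0,0,0,0,0,8,0,0,0,0,0,0,6,0,0,0,0,0,0,6], grip_force=70)

```text
time: 38.7
position: [0.5774, -0.1052, 0.0717]
eef_rot: [[0.002, 0.997, -0.082], [-0.0, -0.082, -0.997], [-1.0, 0.002, 0.0]]
contact_force: [4.2, 0.0, 3.8]
grip_width: 0.0092
```

```bash
python3 - <<'E'
from h import *
s=ctrl.observe();print(s["position"],w2v(s["position"])*1e3,s["contact_force"],s["ft_torque"],s["grip_width"])
E
```

```text
[ 0.57744106 -0.10524028  0.07170979] [[  23.49456232 -129.93978974]] [4.17650947e+00 2.64497311e-03 3.80284489e+00] [-0.13438809 -0.66469226 -0.057979  ] 0.009180879457875529
```

Request:
move_arm(commands=[3,0,0,0,0,0,6,6,-1,0,0,0,0,6,8,-2,0,0,0,0,6,10,-3,0,0,0,0,6,10,-3,0,0,0,0,6])

```text
time: 39.33
position: [0.5735, -0.1051, 0.0629]
eef_rot: [[0.001, 0.997, -0.082], [-0.002, -0.082, -0.997], [-1.0, 0.001, 0.002]]
contact_force: [-3.7, -2.2, 24.2]
grip_width: 0.0092
```

```bash
python3 - <<'E'
from h import *
s=ctrl.observe();print(s["position"],w2v(s["position"])*1e3,s["contact_force"],s["ft_torque"],s["grip_width"])
E
```

```text
[ 0.57353916 -0.10509951  0.06291555] [[  19.59442379 -130.12299189]] [-3.69217264 -2.18044581 24.15905514] [-0.08865687  0.91186811 -0.01742182] 0.009220590414937984
```

Request:
move_arm(commands=[2,-1,0,0,0,0,6,3.5,-2,0,0,0,0,6,5,-3.5,0,0,0,0,6,6,-5,0,0,0,0,6,6,-5,0,0,0,0,6])

```text
time: 39.95
position: [0.5706, -0.1049, 0.0587]
eef_rot: [[0.005, 0.997, -0.082], [-0.003, -0.082, -0.997], [-1.0, 0.006, 0.002]]
contact_force: [-2.5, -1.3, 41.1]
grip_width: 0.0091
```

```bash
python3 - <<'E'
from h import *
s=ctrl.observe();print(s["position"],w2v(s["position"])*1e3,s["contact_force"],s["ft_torque"],s["grip_width"])
E
```

```text
[ 0.57057591 -0.10485795  0.0586502 ] [[  16.6213466  -130.12792934]] [-2.48839276 -1.29012035 41.09572749] [-0.28369862  0.89682964  0.00914253] 0.009063539993957601
```

Request:
move_arm(commands=[-3,1,0,0,0,0,6,-4,1,0,0,0,0,12,-4,1,0,0,0,0,24,-4,1,0,0,0,0,30,-4,1,0,0,0,0,30])

```text
time: 40.58
position: [0.5687, -0.1045, 0.0584]
eef_rot: [[-0.002, 0.997, -0.082], [0.0, -0.082, -0.997], [-1.0, -0.002, 0.0]]
contact_force: [0.2, -0.3, -0.2]
grip_width: 0.0301
```

Request:
move_arm(commands=[-30,0,0,0,0,0,30,-70,0,0,0,0,0,40,-120,0,0,0,0,0,85,-120,0,0,0,0,0,85,-120,0,0,0,0,0,85])

```text
time: 41.2
position: [0.569, -0.1049, 0.1785]
eef_rot: [[-0.001, 0.997, -0.082], [-0.0, -0.082, -0.997], [-1.0, -0.001, 0.001]]
contact_force: [1.6, -0.2, 0.3]
grip_width: 0.0851
```

```bash
python3 - <<'E'
from h import *
import pickle
s=ctrl.observe();print(s["position"],w2v(s["position"])*1e3,s["contact_force"],s["grip_width"])
c=snap("wrist");g=cv2.cvtColor(c["image"],cv2.COLOR_RGB2GRAY);pickle.dump(c,open("w12.pkl","wb"))
cv2.imwrite("pics/w12.png",c["image"][:,:,::-1])
# panel: black box in top view
t=snap("top");h=cv2.cvtColor(t["image"],cv2.COLOR_RGB2HSV)
m=(((h[:,:,2]>110)&(h[:,:,1]<60))).astype(np.uint8);k=np.zeros_like(m);k[200:245,355:425]=1;m*=k
for b in blobs(m,15,400):
    (u,v),r=cv2.minEnclosingCircle(b);print("key",round(u,1),round(v,1),round(r,1),plane(t,[[u,v]],.036).round(4))
E
```

```text
[ 0.56895887 -0.10485989  0.17854596] [[  15.01004246 -130.26392656]] [ 1.55166483 -0.24108292  0.31779815] 0.08511021777407081
key 413.0 241.0 11.4 [[ 0.4493 -0.392   0.036 ]]
```

Request:
move_arm(commands=[-10,-14,38,0,0,0,40,-20,-28,76,0,0,0,0,-30,-42,114,0,0,0,0,-40,-57,150,0,0,0,0,-40,-57,150,0,0,0,0])

```text
time: 41.92
position: [0.4984, -0.2525, 0.218]
eef_rot: [[-0.002, 0.996, -0.087], [-0.001, -0.087, -0.996], [-1.0, -0.002, 0.001]]
contact_force: [-0.6, 0.3, -0.1]
grip_width: -0.0002
```

```bash
python3 - <<'E'
from h import *
import pickle
s=ctrl.observe();print(s["position"],s["grip_width"])
c=snap("wrist","w13.png");pickle.dump(c,open("w13.pkl","wb"))
h=cv2.cvtColor(c["image"],cv2.COLOR_RGB2HSV);m=((h[:,:,2]>110)&(h[:,:,1]<60)).astype(np.uint8)
for b in blobs(m,100,2500):
    e=cv2.fitEllipse(b);print(np.round(e[0],1),np.round(e[1],1),plane(c,[e[0]],.036).round(4)[0])
E
```

```text
[ 0.49844125 -0.25249542  0.21803924] -0.00016230475988319562
[430.9 315.4] [14.2 14.9] [ 0.6514 -0.4202  0.036 ]
[137.6 268.7] [15.9 17.2] [ 0.3202 -0.3299  0.036 ]
[128.3 241.9] [16.6 17.2] [ 0.3174 -0.2969  0.036 ]
[118.8 213.6] [17.1 17.8] [ 0.3151 -0.264   0.036 ]
[284.4 218.9] [28.5 42.3] [ 0.49   -0.2851  0.036 ]
[108.7 183.6] [17.3 18.7] [ 0.3124 -0.2311  0.036 ]
[452.1 168.2] [  4.5 155.6] [ 0.6645 -0.2458  0.036 ]
[390.6  22.3] [40.2 53.1] [ 0.6016 -0.1082  0.036 ]
[291.1  23.4] [42.4 88.8] [ 0.5128 -0.1015  0.036 ]
```

View pics/w13.png

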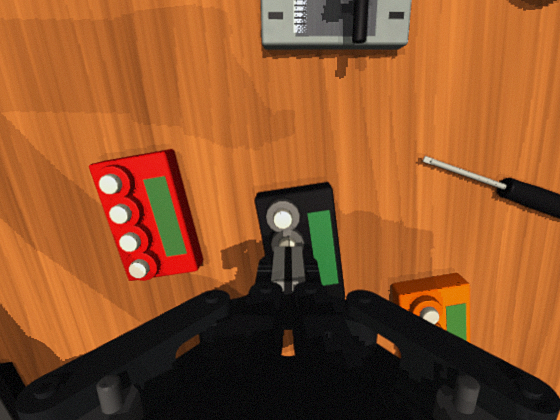

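The black panel lies at (258..345, 185..290), with the first key's cap at (283,219). The fingers hide the others, so I'll move on and measure numerically.

Request:
move_arm(commands=[-5,0,30,0,0,0,0,-10,0,60,0,0,0,0,-15,0,90,0,0,0,0,-20,0,120,0,0,0,0,-20,0,120,0,0,0,0])

```text
time: 42.6
position: [0.4907, -0.3701, 0.238]
eef_rot: [[-0.001, 0.996, -0.084], [0.0, -0.084, -0.996], [-1.0, -0.001, -0.0]]
contact_force: [0.8, 0.8, -0.1]
grip_width: 0.0002
```

```bash
python3 - <<'E'
from h import *
import pickle
s=ctrl.observe();print(s["position"],s["grip_width"])
c=snap("wrist","w14.png");pickle.dump(c,open("w14.pkl","wb"))
h=cv2.cvtColor(c["image"],cv2.COLOR_RGB2HSV)
for th in(140,190):
  m=((h[:,:,2]>th)&(h[:,:,1]<60)).astype(np.uint8)
  for b in blobs(m,60,2500):
    e=cv2.fitEllipse(b);print(th,np.round(e[0],1),np.round(e[1],1),plane(c,[e[0]],.036).round(4)[0],plane(c,[e[0]],.044).round(4)[0])
g=((h[:,:,0]>50)&(h[:,:,0]<95)&(h[:,:,1]>70)).astype(np.uint8)
for b in blobs(g,200,9000):
    r=cv2.minAreaRect(b);print("green",np.round(r[0]),plane(c,[r[0]],.03)[0].round(4),plane(c,cv2.boxPoints(r),.03)[:,:2].round(4).tolist())
E
```

```text
[ 0.49067517 -0.37007241  0.23795093] 0.00019948314565353283
140 [437.9 289.8] [12.8 15. ] [ 0.6608 -0.5163  0.036 ] [ 0.6568 -0.511   0.044 ]
140 [436.7 265.8] [13.  15.6] [ 0.6574 -0.4834  0.036 ] [ 0.6535 -0.4788  0.044 ]
140 [435.4 240.4] [13.7 15.8] [ 0.654  -0.4503  0.036 ] [ 0.6501 -0.4465  0.044 ]
140 [434.1 213.6] [14.5 16.8] [ 0.6507 -0.4173  0.036 ] [ 0.6469 -0.4144  0.044 ]
140 [294.1 193.1] [17.  17.4] [ 0.4951 -0.3804  0.036 ] [ 0.4951 -0.3783  0.044 ]
140 [292.8 192. ] [27.2 29.7] [ 0.4938 -0.379   0.036 ] [ 0.4939 -0.377   0.044 ]
140 [289.5 163.2] [17.6 18.3] [ 0.4928 -0.347   0.036 ] [ 0.4929 -0.3457  0.044 ]
140 [127.7 157.7] [16.1 18.3] [ 0.3204 -0.3262  0.036 ] [ 0.3247 -0.3255  0.044 ]
140 [289.2 163.3] [26.8 35.8] [ 0.4925 -0.3471  0.036 ] [ 0.4926 -0.3459  0.044 ]
140 [118.4 126.3] [16.4 18.9] [ 0.3182 -0.2932  0.036 ] [ 0.3225 -0.2933  0.044 ]
140 [108.1  93.3] [17.  19.8] [ 0.3153 -0.2603  0.036 ] [ 0.3197 -0.2612  0.044 ]
140 [281.  105.9] [29.1 59.8] [ 0.4891 -0.2879  0.036 ] [ 0.4892 -0.2881  0.044 ]
140 [97.9 58.3] [17.4 20.4] [ 0.3129 -0.2272  0.036 ] [
[... 832 characters left out ...]
.2933  0.044 ]
190 [279.5  98.6] [17.5 19. ] [ 0.4881 -0.2808  0.036 ] [ 0.4883 -0.2812  0.044 ]
190 [107.7  93.2] [16.2 19.1] [ 0.3149 -0.2601  0.036 ] [ 0.3193 -0.261   0.044 ]
190 [97.5 58.3] [16.8 20. ] [ 0.3126 -0.2271  0.036 ] [ 0.317  -0.2288  0.044 ]
190 [468.1  58.4] [ 2.8 91.9] [ 0.6768 -0.2582  0.036 ] [ 0.6724 -0.2591  0.044 ]
green [461. 240.] [ 0.687  -0.4553  0.03  ] [[0.672, -0.4112], [0.6935, -0.4125], [0.7034, -0.5027], [0.6802, -0.5012]]
green [322. 139.] [ 0.5293 -0.3252  0.03  ] [[0.5142, -0.2817], [0.5387, -0.281], [0.5456, -0.372], [0.5192, -0.3729]]
green [157. 102.] [ 0.3613 -0.2731  0.03  ] [[0.3466, -0.2319], [0.3687, -0.2287], [0.3769, -0.3169], [0.3532, -0.3209]]
```

Request:
move_arm(commands=[0,-5,-45,0,0,0,0,40,-10,-88,0,0,0,0,90,-10,-88.5,0,0,0,0,140,-10,-88.5,0,0,0,0,160,-10,-88.5,0,0,0,0])

```text
time: 43.28
position: [0.487, -0.2768, 0.0761]
eef_rot: [[-0.004, 0.997, -0.078], [0.003, -0.078, -0.997], [-1.0, -0.004, -0.003]]
contact_force: [0.8, -0.3, 0.2]
grip_width: 0.0004
```

Request:
move_arm(commands=[6,0,0,0,0,0,0,6,0,0,0,0,0,0,6,0,0,0,0,0,0,6,0,0,0,0,0,0,6,0,0,0,0,0,0])

```text
time: 43.9
position: [0.4879, -0.2803, 0.0736]
eef_rot: [[0.001, 0.997, -0.082], [-0.001, -0.082, -0.997], [-1.0, 0.001, 0.001]]
contact_force: [-0.1, -0.4, -0.5]
grip_width: 0.0002
```

```bash
python3 - <<'E'
from h import *
s=ctrl.observe();print(s["position"],s["contact_force"],go((.4883,-.2812,.06),PSI),s["grip_width"])
E
```

```text
[ 0.48794487 -0.28029014  0.07360758] [-0.09985191 -0.40455269 -0.45750215] (array([13.6,  0.4,  0.9]), array([ 0.001,  0.001, -0.001])) 0.0002210441735328011
```

Request:
move_arm(commands=[8,0.4,1,0,0,0,0,12,0.4,1,0,0,0,0,14,0.4,1,0,0,0,0,16,0.4,1,0,0,0,0,16,0.4,1,0,0,0,0])

```text
time: 44.52
position: [0.4885, -0.2814, 0.0595]
eef_rot: [[0.001, 0.997, -0.082], [-0.003, -0.082, -0.997], [-1.0, 0.001, 0.003]]
contact_force: [-7.0, 1.4, 35.9]
grip_width: 0.0001
```

Request:
move_arm(commands=[1,0,0,0,0,0,0,2,0,0,0,0,0,0,3,0,0,0,0,0,0,3,0,0,0,0,0,0,3,0,0,0,0,0,0])

```text
time: 45.15
position: [0.4886, -0.2814, 0.0588]
eef_rot: [[0.002, 0.997, -0.082], [-0.005, -0.082, -0.997], [-1.0, 0.002, 0.005]]
contact_force: [-14.0, 3.5, 66.8]
grip_width: 0.0001
```

Request:
move_arm(commands=[-5,0,0,0,0,0,0,-20,0,0,0,0,0,0,-30,0,30,0,0,0,0,-30,0,65,0,0,0,0,-30,0,65,0,0,0,0])

```text
time: 45.78
position: [0.4817, -0.3488, 0.0838]
eef_rot: [[-0.001, 0.996, -0.087], [-0.001, -0.087, -0.996], [-1.0, -0.001, 0.001]]
contact_force: [0.3, 0.8, -1.1]
grip_width: -0.0002
```

```bash
python3 - <<'E'
from h import *
s=ctrl.observe();print(s["position"],s["contact_force"],go((.4926,-.346,.059),PSI),s["grip_width"])
E
```

```text
[ 0.48170339 -0.34881868  0.08376857] [ 0.26303138  0.84527246 -1.11927407] (array([24.8, 10.6, -3.8]), array([-0.004,  0.001,  0.001])) -0.00022368780112304816
```

Request:
move_arm(commands=[5,10.6,-3,0,0,0,0,10,10.6,-3,0,0,0,0,10,10.6,-3,0,0,0,0,10,10.6,-3,0,0,0,0,10,10.6,-3,0,0,0,0])

```text
time: 46.4
position: [0.4936, -0.3435, 0.0742]
eef_rot: [[-0.0, 0.997, -0.082], [-0.0, -0.082, -0.997], [-1.0, -0.0, 0.0]]
contact_force: [0.8, -0.1, 0.2]
grip_width: 0.0
```

```bash
python3 - <<'E'
from h import *
s=ctrl.observe();print(s["position"],s["contact_force"],go((.4926,-.346,.059),PSI),s["grip_width"])
E
```

```text
[ 0.49364623 -0.34353227  0.07415832] [ 0.79090484 -0.11034762  0.23141918] (array([15.2, -0.8,  2.5]), array([0.001, 0.   , 0.   ])) 2.3103809136133514e-05
```

Request:
move_arm(commands=[0,-1,2.5,0,0,0,0,8,-1,2.5,0,0,0,0,12,-1,2.5,0,0,0,0,15.5,-1,2.5,0,0,0,0,15.5,-1,2.5,0,0,0,0])

```text
time: 47.02
position: [0.4924, -0.3464, 0.0599]
eef_rot: [[-0.0, 0.997, -0.082], [-0.002, -0.082, -0.997], [-1.0, -0.0, 0.002]]
contact_force: [-4.6, 0.6, 17.9]
grip_width: 0.0002
```

Request:
move_arm(commands=[0,0,0,0,0,0,0,0,0,0,0,0,0,0,0,0,0,0,0,0,0,0,0,0,0,0,0,0,0,0,0,0,0,0,0])

```text
time: 47.65
position: [0.4924, -0.3465, 0.0599]
eef_rot: [[-0.0, 0.997, -0.082], [-0.002, -0.082, -0.997], [-1.0, 0.0, 0.002]]
contact_force: [-5.2, -0.6, 18.8]
grip_width: -0.0001
```

Request:
move_arm(commands=[-1.5,0,0,0,0,0,0,-1.5,0,0,0,0,0,0,-1.5,0,0,0,0,0,0,-1.5,0,0,0,0,0,0,-1.5,0,0,0,0,0,0])

```text
time: 48.28
position: [0.4924, -0.3464, 0.0601]
eef_rot: [[-0.0, 0.997, -0.082], [-0.001, -0.082, -0.997], [-1.0, -0.0, 0.001]]
contact_force: [-1.3, -1.9, 6.1]
grip_width: 0.0001
```

Request:
move_arm(commands=[-1.5,0,0,0,0,0,0,-1.5,0,0,0,0,0,0,-1.5,0,0,0,0,0,0,-1.5,0,0,0,0,0,0,-1.5,0,0,0,0,0,0])

```text
time: 48.9
position: [0.4925, -0.3461, 0.0615]
eef_rot: [[-0.0, 0.997, -0.082], [-0.0, -0.082, -0.997], [-1.0, -0.0, 0.0]]
contact_force: [-1.2, -1.5, 2.6]
grip_width: -0.0001
```

Request:
move_arm(commands=[-1.5,0,0,0,0,0,0,-1.5,0,0,0,0,0,0,-1.5,0,0,0,0,0,0,-1.5,0,0,0,0,0,0,-1.5,0,0,0,0,0,0])

```text
time: 49.52
position: [0.4925, -0.3459, 0.063]
eef_rot: [[0.0, 0.997, -0.082], [0.0, -0.082, -0.997], [-1.0, 0.0, -0.0]]
contact_force: [-0.4, -0.8, 1.9]
grip_width: -0.0001
```

Request:
move_arm(commands=[-2,0,0,0,0,0,0,-2,0,0,0,0,0,0,-2,0,0,0,0,0,0,-2,0,0,0,0,0,0,-2,0,0,0,0,0,0])

```text
time: 50.15
position: [0.4926, -0.346, 0.0651]
eef_rot: [[0.0, 0.997, -0.082], [-0.0, -0.082, -0.997], [-1.0, 0.0, 0.0]]
contact_force: [-0.1, 1.2, 1.2]
grip_width: 0.0002
```

Request:
move_arm(commands=[-5,0,0,0,0,0,0,-5,0,0,0,0,0,0,-5,0,0,0,0,0,0,-5,0,0,0,0,0,0,-5,0,0,0,0,0,0])

```text
time: 50.78
position: [0.4924, -0.3461, 0.07]
eef_rot: [[-0.0, 0.997, -0.082], [-0.0, -0.082, -0.997], [-1.0, -0.0, 0.0]]
contact_force: [0.0, 0.9, -0.6]
grip_width: 0.0002
```

Request:
move_arm(commands=[-8,0,0,0,0,0,0,-10,-4.6,-32.5,0,0,0,0,-10,-4.6,-32.5,0,0,0,0,-6,-4.6,-32.5,0,0,0,0,-6,-4.6,-32.5,0,0,0,0])

```text
time: 51.4
position: [0.4903, -0.3142, 0.0757]
eef_rot: [[-0.001, 0.997, -0.083], [-0.0, -0.083, -0.997], [-1.0, -0.001, 0.0]]
contact_force: [-0.1, -0.5, -0.4]
grip_width: 0.0002
```

```bash
python3 - <<'E'
from h import *
s=ctrl.observe();print(s["position"],s["contact_force"],go((.4905,-.3133,.059),PSI),s["grip_width"])
E
```

```text
[ 0.49027805 -0.31416566  0.07571606] [-0.06501778 -0.46856278 -0.36881621] (array([16.7,  0.2, -0.9]), array([-0.   ,  0.   ,  0.001])) 0.00016883371301904695
```

Request:
move_arm(commands=[6,0,-1,0,0,0,0,12,0,-1,0,0,0,0,17,0,-1,0,0,0,0,17,0,-1,0,0,0,0,17,0,-1,0,0,0,0])

```text
time: 52.02
position: [0.4906, -0.3126, 0.0599]
eef_rot: [[-0.0, 0.997, -0.082], [-0.001, -0.082, -0.997], [-1.0, 0.0, 0.001]]
contact_force: [-2.8, 0.6, 15.6]
grip_width: 0.0003
```

Request:
move_arm(commands=[0,0,0,0,0,0,0,0,0,0,0,0,0,0,0,0,0,0,0,0,0,-5,0,0,0,0,0,0,-30,0,0,0,0,0,0])

```text
time: 52.65
position: [0.4899, -0.3119, 0.0881]
eef_rot: [[-0.002, 0.997, -0.082], [0.001, -0.082, -0.997], [-1.0, -0.002, -0.001]]
contact_force: [-0.8, 0.3, 0.1]
grip_width: 0.0001
```

Request:
move_arm(commands=[-60,0,0,0,0,0,0,-120,10,-30,0,0,0,85,-170,20,-70,0,0,0,85,-180,30,-110,0,0,0,85,-180,40,-150,0,0,0,85])

```text
time: 53.28
position: [0.5437, -0.1647, 0.2706]
eef_rot: [[0.003, 0.997, -0.082], [-0.001, -0.082, -0.997], [-1.0, 0.003, 0.001]]
contact_force: [0.4, 0.4, 0.7]
grip_width: 0.0724
```

Request:
move_arm(commands=[0,5,-50,0,0,0,85,0,10,-100,0,0,0,85,0,15,-150,0,0,0,85,0,15,-150,0,0,0,85,0,15,-150,0,0,0,85])

```text
time: 53.9
position: [0.5698, -0.0183, 0.2685]
eef_rot: [[-0.001, 0.997, -0.082], [-0.001, -0.082, -0.997], [-1.0, -0.001, 0.001]]
contact_force: [-1.1, -0.9, -0.1]
grip_width: 0.0851
```

```bash
python3 - <<'E'
from h import *
import pickle
s=ctrl.observe();print(s["position"],w2v(s["position"])*1e3,s["contact_force"],s["grip_width"])
c=snap("wrist","w15.png");pickle.dump(c,open("w15.pkl","wb"))
for o in modules(c,.043):print(*o,w2v(o[1]/1e3)*1e3)
h=cv2.cvtColor(c["image"],cv2.COLOR_RGB2HSV);g=h[:,:,2]
w=((h[:,:,1]<40)&(g>185)).astype(np.uint8)
for b in blobs(w,60,4000):
    x,y,ww,hh=cv2.boundingRect(b);print("white",x,y,ww,hh,(w2v(plane(c,[[x,y],[x+ww,y+hh]],.0755))*1e3).round(1).tolist())
# green/white profile along centre
P=np.array([[*v2w(.0,y/1e3),.043] for y in range(-5,100,2)]);px=proj(c,P)
for y,(u,v) in zip(range(-5,100,2),px):
    if 0<=u<560 and 0<=v<420: print(y,c["image"][int(v),int(u)].tolist(),end=" ")
E
```

```text
[ 0.56977569 -0.0183243   0.26854807] [[  8.64983937 -43.95851533]] [-1.12973158 -0.93910042 -0.06373359] 0.08513420982659956
[281.  94.] [567.8  74.6] [47.1 85.1] 1.488 [[-1.02291674 48.48209609]]
white 430 189 22 15 [[159.4, -47.0], [185.8, -63.7]]
white 304 185 4 25 [[24.2, -42.9], [29.0, -70.7]]
white 426 176 20 20 [[153.2, -32.9], [177.8, -54.7]]
white 261 141 41 10 [[-20.4, 3.1], [21.6, -7.0]]
white 294 116 6 18 [[13.1, 27.7], [19.3, 10.1]]
white 295 86 5 20 [[13.9, 55.9], [19.0, 37.3]]
white 295 60 6 16 [[13.8, 79.2], [19.7, 65.0]]
white 258 16 46 27 [[-20.6, 116.7], [22.1, 94.0]]
-5 [216, 208, 201] -3 [221, 216, 207] -1 [223, 214, 209] 1 [133, 119, 111] 3 [128, 117, 113] 5 [55, 99, 66] 7 [46, 100, 60] 9 [53, 102, 69] 11 [54, 105, 69] 13 [56, 117, 73] 15 [58, 118, 76] 17 [48, 100, 66] 19 [44, 98, 62] 21 [52, 105, 68] 23 [46, 98, 62] 25 [54, 105, 68] 27 [51, 102, 64] 29 [51, 105, 67] 31 [62, 105, 73] 33 [215, 198, 193] 35 [55, 113, 69] 37 [61, 120, 79] 39 [61, 120, 80] 41 [57, 115, 75] 43 [59, 121, 79] 45 [61, 123, 79] 47 [56, 114, 77] 49 [55, 113, 72] 51 [61, 122, 78] 53 [56, 116, 76] 55 [58, 118, 76] 57 [58, 113, 75] 59 [59, 120, 81] 61 [66, 123, 84] 63 [157, 144, 142] 65 [54, 116, 71] 67 [62, 124, 81] 69 [59, 121, 77] 71 [65, 129, 85] 73 [59, 125, 78] 75 [58, 119, 77] 77 [57, 119, 75] 79 [58, 119, 78] 81 [64, 126, 81] 83 [31, 63, 40] 85 [28, 59, 39] 87 [22, 47, 33] 89 [20, 42, 28] 91 [47, 53, 44] 93 [52, 48, 49] 95 [51, 48, 45] 97 [47, 45, 42] 99 [91, 80, 78]
```

```bash
python3 -c "
from station import ctrl
print(ctrl.observe()['contact_force'],ctrl.job_done())"
```

```text
the job is handed in; nothing more can be done
[-1.14872283 -0.05187428 -0.26873757] None
```

The job is handed in. The three modules are in one row on the bed and clamped, and keys 1, 3 and 2 were pressed in that order. The run took about 54 s, and no verdict was reported.

- **Placing:** I opened the vise by its lever and laid the three modules in. The second was knocked about 50 mm aside along the bed before the third went in, so the third took the middle slot. I then re-gripped the knocked one and put it at the end of the row.
- **Clamping:** I slid the jaw up to the row until about 5 N of resistance and let the lever go. I turned the crank to an estimated 2.4 rad. On the first try the fingers slipped on the pin and pressed sideways at about 36 N. I gripped the pin again more firmly and turned until it was stiff (about 40 N on the tool).
- **Keys:** Each press ended at the same stop height. On key 3, rising slowly showed the soft travel of about 5 mm, so it was fully down. Key 1 was pressed harder than needed, at about 67 N. I saw no sign that the fourth key was touched.

**Last checks:**
- The last wrist image, measured numerically, shows the row without gaps from the jaw face to the fixed jaw. It is about 1 mm off the centre line and square.
- The hand was clear and open.
- The picture taken after the first turn of the crank showed the lever at rest.
- I could not measure the clamping force directly. I judge it from how stiff the crank was and from an estimated 3 to 5 mm of washer compression.
- The camera and gripper disagreed by about 1 to 2 mm on several positions.

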